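# Load the tack-weld jigs of a scrap-metal fish

### The arm

A 7-joint arm with a two-finger parallel gripper is mounted at the origin on a cart in front of the work surface, level with it; the furniture and walls round the work are solid. World frame = base frame: x ahead of the robot, y to its left, z up, the work surface at z = 0. Lengths are in m, angles in rad, forces in N, time in s.
With the tool pointing down it reaches from about 0.425 to 0.925 m from the base axis. Payload 6.8 kg.
Tool frame: the origin (TCP) lies at the very end of the fingers, on their centre line; the grasp point (between the pads) lies 19 mm behind it; z points along the fingers, y is the line along which they close (so a half turn about z gives the same grasp; the last joint's range is limited). The gripper opens to 85 mm and grips with 20 to 120 N. Pads are 22 mm wide; open, the fingers measure 114 mm over their backs; the gripper's body (76 mm by 85 mm) begins 54 mm behind the grasp point. The pads swing forward as they close: fully open they stand 13 mm farther back than shut.
Start: joints at [-1.337, 0.477, 0.022, 1.555, -0.011, 1.109, -0.083], TCP at [0.226, 0.636, 0.198] pointing down, gripper open.
Joint ranges: [-2.96, 2.96], [-0.34, 2.1], [-1.41, 1.46], [0.24, 2.44], [-1.37, 4.51], [0.17, 1.92], [-2.96, 2.96]. Speed limits (rad/s): [2.39, 2.39, 3.14, 3.14, 3.14, 3.14, 3.14].

### API

Orientations are given as a unit quaternion [w, x, y, z].
In Python, from station import bot gives the robot as it stands.
- The arm moves only by the tool jog_arm, never from a script. Its argument "motion" is a list of rows, each a list of 7 numbers: the turn, a rotation vector about the tool's x, y, z in rad, then the shift along the tool's x, y, z in mm, then the finger opening in mm, from 0 to 85.4. A call has 1 to 10 rows; each row is the pose to reach, as a shift and turn from the pose commanded when the call began, along the tool's axes at that moment; what a row does not reach only later rows make up. A row lasts 1/8 s, in which the tool goes at most 62.5 mm and 10.7 degrees, less where a joint would pass 70% of its speed; a pose out of reach is approached as far as the arm can. A call with a gripper value outside its range is refused whole. The fingers move at their own pace and stop on an object; "grip_force" is the grip in N (left out, the last holds). Time passes only in rows, so rows that repeat a pose let the fingers close. It gives the time, the measured TCP pose, the force, the opening and the grip force at its end, in the units of the state.
- bot.get_obs(): the state, without advancing time (a new reading comes with each control period).
- bot.read_camera(name): name is "side" or "top" or "wrist"; returns a dict with "pixels" (420x560x3 uint8, red, green, blue), "camera_matrix" (3x3 intrinsics, pixels), "T" (4x4, takes a point from camera to world coordinates); the wrist camera has in their place "tool_from_camera" (4x4, takes a point from camera to tool coordinates, whose origin is the TCP and whose axes are the flange's). Camera axes: x right, y down, z forward; pixel columns grow to the right and rows downward; lengths in m; the calibration is good to about 2 mm. The wrist camera is an equidistant fisheye: a pixel r from the principal point sees the ray r / f radians off the axis. A picture is of the moment at which its call begins: read the wrist's pose just before it. There is no depth.
- bot.hand_in(): hands the job in; it is judged then, once.
Trained networks look in a picture, given as the dict that the camera call returned (one of the last four; its "shot" number tells which), for a name from the list of things; names that differ only in an ending like _2 or _b are one class to them, and where a whole thing is asked for, a point or a joint stands for the part that bears it (a point fixed in the world has none). Each returns a list of dicts, best first, with "score" (0 to 1); they miss things now and then, are a little off and sometimes report something else, mostly with a low value. They report only what shows in the picture. A call takes as long as a camera call. They do not tell look-alikes from the thing itself.
- bot.spot_in(thing, picture): "xy" ([column, row] in pixels, amid what is visible of it).
- bot.tip_of(thing, picture): "xy" ([column, row] in pixels: a listed point, or the origin of a listed thing).
The state is a dict: "t": time; "q": joint angles; "joint_vel": joint speeds; "joint_torque": joint torques, N m; "eef_pos": TCP position; "tool_rot": TCP orientation; "contact_force": force on the tool from outside, world axes, zero at the start; "torque": the same for the moment, N m; "gripper_width": opening from 0.0 (shut) to 1.0 (fully open); "grasp_force": force on a finger pad.
Only numpy, scipy, OpenCV 4.12 (cv2) and the standard library are available. Lean on these libraries where they do the work, as an engineer would, in place of code of your own. Each camera call takes 0.05 s, during which the arm holds its last target. There are 200 camera calls.

### The job

Load the four tack-weld jigs on the table. Lift the red handle of the toggle clamp to swing its arm fully up, and only then take the steel fish out from under it and lay it flat between the pins of its jig, nose the way the painted outline shows; leave the clamp open. Seat the bright ring (the one near the front, not the spare at the back of the table) flat round the brass spigot, the small gear flat inside the low dark rim and the pipe stub upright in the blue collar.

Things in the scene. Friction and masses are not known exactly. Their poses are not given: they have to be found in the camera images.
- toggle_clamp: toggle clamp on the table (fixed), red handle. Origin: table, under its foot; own +y points level along its arm to the fish. Shut: handle 20 mm wide in x, from y -25 to -117 mm, top at z 82 mm, underside 52 (near foot) to 61 mm (end). Handle pin: along x at y 14, z 26 mm; its end rises 0.59 rad. Arm pivot y 28, z 50 mm; its spindle, 22 mm across, presses the fish's tail at y 106 mm
- toggle_clamp_arm (a joint): angle of the clamp's arm: 0 = down on the work, 1.48 = fully up. Lifting the handle by 1 rad swings the arm up 2.5 rad; both stay where left (stiff hinges; 5 to 10 N at the handle). Up, arm and spindle stand within 80 mm of the clamp's origin along its +y, up to 150 mm high; the raised handle's end is 50 mm higher than before
- fish_blank: dark steel fish of 5 mm plate, 173 mm long, 0.28 kg, lying on a bar 28 mm wide and 3 mm high, its tail under the clamp. Origin: middle of its length, on the underside. Own +y points to the nose (y +86 mm); forked tail to y -86 mm, 63 mm wide. Widest at y +10 mm: 60 mm across x, edges nearly parallel, centre of mass close by; waist 18 mm wide at y -58 mm
- bearing_race: plain bright steel ring (outer bearing race), 62 mm outside, bore 44 mm, 17 mm high, lying flat in the front half of the table (a like ring at the very back belongs to the clutter); origin at the centre of its underside
- pinion: small dark rusty toothed gear, 60 mm over the teeth, 16 mm thick, lying flat; origin at the centre of its underside
- pipe_stub: rusty pipe stub standing on end, 42 mm outside, hollow, 62 mm tall; origin at the centre of its lower end
- fish_jig: fish's jig: steel plate 100 x 212 x 6 mm, fixed, white fish outline, six brass pins (8 mm thick, tops at z 18 mm), two rests that carry the fish's underside at z 9 mm. Origin: table, under the plate's middle; fish's origin goes above it, fish's +y (nose) along the jig's +y. Pins at x, y = +-18, 78; +-33, 50; +-20, -58 mm leave 5 mm play; between y -20 and 30 mm there is room for fingers
- race_jig: ring's jig, fixed: round aluminium flange 92 mm across, 6 mm thick, with a bevelled brass spigot 30 mm in diameter, top 19 mm above the table; the ring lies flat on the flange round the spigot (7 mm play all round). Origin: on the table under the centre
- gear_jig: gear's jig, fixed: round aluminium disc 92 mm across with a low dark rim round a recess 72 mm wide; rim top 11 mm above the table, recess floor 6 mm. The gear lies flat inside the rim (6 mm play); fingers holding it lower than 6 mm above its underside would meet the rim. Origin: on the table under the centre
- pipe_jig: pipe's jig, fixed: round aluminium flange 92 mm across with a blue collar, bore 54 mm, 66 mm outside, top 24 mm above the table; the pipe stands upright inside the collar, its lower end 6 mm above the table (6 mm play all round). Origin: on the table under the centre
Mind the look-alikes: they are no part of the job. Leave any pink look-alike of the pinion alone.

How it is judged:
By the outcome, as a careful person would: the job done as asked, in the order asked, and still so for the second after the job is handed in, with the robot touching nothing.
It also fails if it takes over 118 s, if anything falls off the work surface, if the arm or the gripper's body presses on something with over 40 N, if the wrist force passes 120 N, or if a joint passes its speed limit or range.

## Working session

There is one attempt and no reset: what is moved stays moved. The work goes in short steps, Python scripts to look and compute and a tool call to move; the robot and the scene stay as the last step left them, time stands still between calls to the robot, and variables do not carry over. Pictures are saved under pics/ and viewed, at most 14 in all, crops included, and the job is handed in when it is done.

Besides the shell and the picture viewer there is one more tool, called after "Call:" by a JSON object that holds its "op" and its "data". jog_arm: Moves the arm, as the interface text tells. Its arguments: {"type":"object","properties":{"motion":{"type":"array"},"grip_force":{"type":"number"}},"required":["motion"]}

```bash
mkdir -p pics; ls; cat > h.py <<'E'
import numpy as np,cv2
from station import bot
from scipy.spatial.transform import Rotation as R
def px2w(p,uv,z):
    K=p["camera_matrix"];T=np.array(p["T"])
    d=T[:3,:3]@np.linalg.solve(K,[uv[0],uv[1],1.]);o=T[:3,3]
    return o+d*(z-o[2])/d[2]
def w2px(p,P):
    T=np.linalg.inv(np.array(p["T"]));c=T[:3,:3]@np.array(P)+T[:3,3];u=np.array(p["camera_matrix"])@c
    return u[:2]/u[2]
def save(p,n,crop=None,s=1):
    im=np.array(p["pixels"])[:,:,::-1]
    if crop: im=im[crop[1]:crop[3],crop[0]:crop[2]]
    cv2.imwrite("pics/"+n,cv2.resize(im,None,fx=s,fy=s,interpolation=cv2.INTER_CUBIC))
TH={"toggle_clamp":.05,"fish_blank":.008,"bearing_race":.017,"pinion":.016,"pipe_stub":.062,"fish_jig":.006,"race_jig":.006,"gear_jig":.006,"pipe_jig":.006}
E
python3 - <<'E'
from h import *
o=bot.get_obs();print({k:np.round(v,3).tolist() for k,v in o.items()})
for n in("top","side"):
    p=bot.read_camera(n);save(p,n+"0.png",s=1.4)
    print(n,np.round(p["T"],3).tolist(),np.round(p["camera_matrix"],1).tolist())
    for t in TH:
        for f in("spot_in","tip_of"):
            r=getattr(bot,f)(t,p)
            print(t,f,[(np.round(a["xy"]).tolist(),round(a["score"],2),np.round(px2w(p,a["xy"],TH[t] if f=="spot_in" else (0.003 if t=="fish_blank" else 0))[:2],3).tolist()) for a in r[:3]])
E
```

```text
pics
{'t': 0.0, 'q': [-1.337, 0.478, 0.022, 1.556, -0.011, 1.109, -0.083], 'joint_vel': [0.001, 0.0, 0.001, -0.0, -0.001, -0.001, -0.0], 'joint_torque': [-0.001, -59.645, 1.608, -28.12, 0.012, 0.009, 0.0], 'eef_pos': [0.226, 0.635, 0.197], 'tool_rot': [-0.0, 0.17, 0.985, -0.001], 'contact_force': [-0.338, -0.327, -0.284], 'torque': [0.049, 0.076, -0.001], 'grasp_force': 0.0, 'gripper_width': 1.0}
top [[0.026, -0.997, 0.079, 0.444], [-1.0, -0.026, 0.005, -0.031], [-0.003, -0.079, -0.997, 1.009], [0.0, 0.0, 0.0, 1.0]] [[380.1, 0.0, 276.9], [0.0, 380.1, 204.9], [0.0, 0.0, 1.0]]
toggle_clamp spot_in [([374.0, 220.0], 0.93, [0.488, -0.273])]
toggle_clamp tip_of []
fish_blank spot_in [([318.0, 238.0], 0.88, [0.439, -0.137])]
fish_blank tip_of [([164.0, 179.0], 0.61, [0.585, 0.277]), ([321.0, 237.0], 0.56, [0.441, -0.145])]
bearing_race spot_in [([184.0, 226.0], 0.61, [0.461, 0.215])]
bearing_race tip_of [([178.0, 230.0], 0.65, [0.45, 0.233])]
pinion spot_in [([419.0, 255.0], 0.85, [0.402, -0.398])]
pinion tip_of [([244.0, 226.0], 0.73, [0.464, 0.06]), ([418.0, 259.0], 0.61, [0.391, -0.4])]
[... 1280 characters left out ...]
), ([255.0, 218.0], 0.59, [0.458, 0.054])]
pipe_stub spot_in [([245.0, 199.0], 0.74, [0.438, 0.083])]
pipe_stub tip_of [([246.0, 209.0], 0.51, [0.446, 0.114])]
fish_jig spot_in [([329.0, 228.0], 0.56, [0.651, -0.078]), ([301.0, 290.0], 0.45, [0.481, -0.279])]
fish_jig tip_of [([327.0, 226.0], 0.65, [0.655, -0.06])]
race_jig spot_in [([265.0, 172.0], 0.73, [0.57, 0.297])]
race_jig tip_of [([270.0, 173.0], 0.56, [0.585, 0.291]), ([247.0, 208.0], 0.56, [0.447, 0.114])]
gear_jig spot_in [([237.0, 171.0], 0.53, [0.472, 0.338])]
gear_jig tip_of [([240.0, 170.0], 0.66, [0.489, 0.349])]
pipe_jig spot_in [([290.0, 188.0], 0.56, [0.615, 0.166])]
pipe_jig tip_of [([287.0, 189.0], 0.93, [0.609, 0.172])]
```

View pics/top0.png

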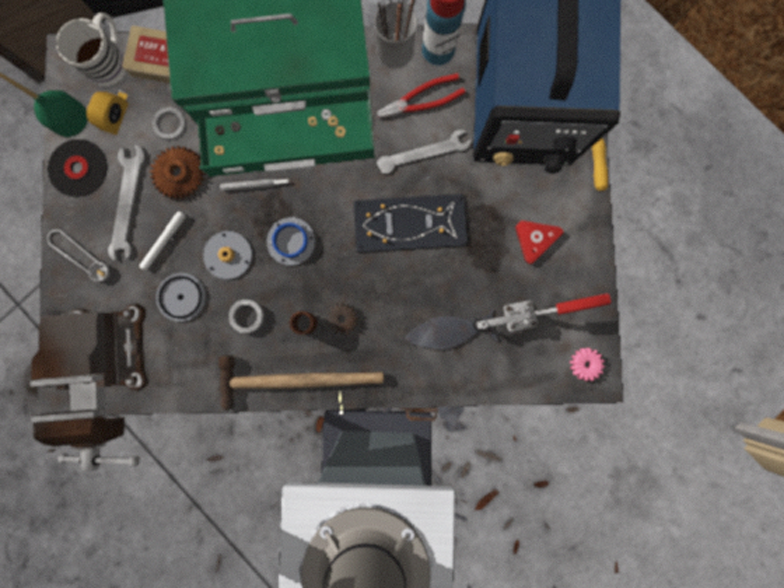

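View pics/side0.png

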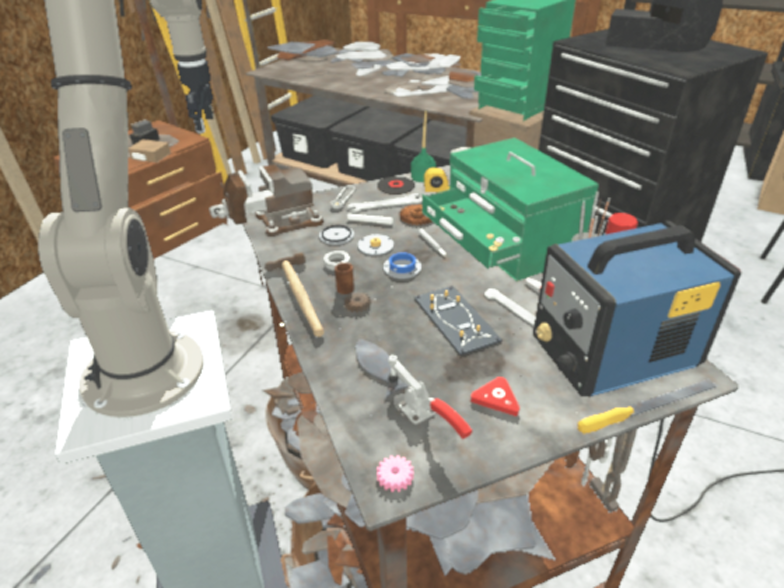

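The pictures show these things (top-camera native pixels):

| Thing | Wanted | Not wanted |
|---|---|---|
| Ring | (175,226) at the front | (120,88) spare at the back |
| Gear | (245,227) dark | (419,260) pink; (126,123) big rusty gear |
| Pipe | (216,229) | none |
| Fish | (318,238) | (293,158) painted outline on its jig |

The clamp is at (370,226). The noses of both the fish and the outline point left, which is +y.

```bash
cat >> h.py <<'E'
def pose(o=None):
    o=o or bot.get_obs(); q=o["tool_rot"]; return np.array(o["eef_pos"]),R.from_quat([q[1],q[2],q[3],q[0]])
def down(yaw):
    "tool pointing down, tool y along world yaw (deg)"
    a=np.radians(yaw); y=np.array([np.cos(a),np.sin(a),0]); z=np.array([0,0,-1.]); return R.from_matrix(np.c_[np.cross(y,z),y,z])
def row(P,Rt,start=None):
    p,r=start or pose()
    return np.round(np.r_[(r.inv()*Rt).as_rotvec(),r.inv().apply(np.array(P)-p)*1000],3)
def yaw():
    y=pose()[1].as_matrix()[:,1]; return np.degrees(np.arctan2(y[1],y[0]))
def wray(p,uv,ps):
    K=np.array(p["camera_matrix"]);a=(np.array(uv)-K[:2,2])/K[0,0];t=np.hypot(*a)
    d=np.r_[a/t*np.sin(t),np.cos(t)]; M=np.array(p["tool_from_camera"])
    return ps[1].apply(M[:3,3])+ps[0],ps[1].apply(M[:3,:3]@d)
def wpx(p,uv,z,ps):
    o,d=wray(p,uv,ps); return o+d*(z-o[2])/d[2]
def wproj(p,P,ps):
    M=np.linalg.inv(np.array(p["tool_from_camera"])); c=M[:3,:3]@ps[1].inv().apply(np.array(P)-ps[0])+M[:3,3]
    t=np.arctan2(np.hypot(*c[:2]),c[2]); K=np.array(p["camera_matrix"]); return K[:2,2]+K[0,0]*t*c[:2]/np.hypot(*c[:2])
def wlook(name=None,things=(),s=1.0):
    ps=pose(); p=bot.read_camera("wrist")
    if name: save(p,name,s=s)
    for t in things:
        for f in("spot_in","tip_of"):
            r=getattr(bot,f)(t,p); zz=TH[t] if f=="spot_in" else (0.003 if t=="fish_blank" else 0)
            print(t,f,[(np.round(a["xy"]).tolist(),round(a["score"],2),np.round(wpx(p,a["xy"],zz,ps)[:2],3).tolist()) for a in r[:3]])
    return p,ps
E
python3 - <<'E'
from h import *
print(row([.46,.16,.28],down(27)),yaw())
p=bot.read_camera("top");save(p,"crop.png",(100,140,460,300),2.2)
E
```

```text
[  -0.       0.       0.758 -379.772 -370.081  -82.286] 70.41760945691385
```

View pics/crop.png

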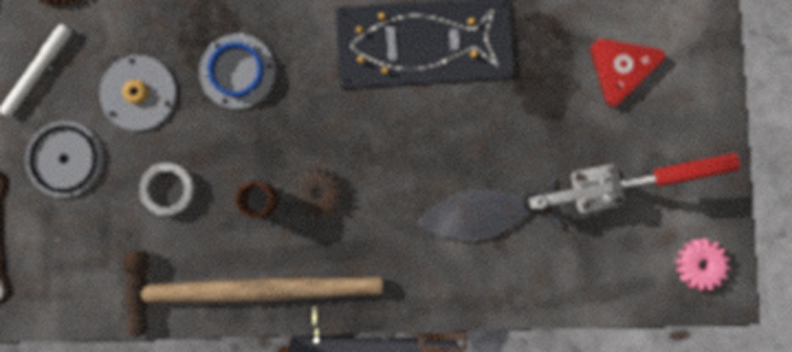

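The crop confirms the choice: bright ring at crop (166,188), pipe (256,198), dark gear (318,190), fish (475,215) with its tail under the spindle at (538,200).

Call:
{"op": "jog_arm", "data": {"motion": [[0,0,0.758,-380,-370,-82,85],[0,0,0.758,-380,-370,-82,85],[0,0,0.758,-380,-370,-82,85],[0,0,0.758,-380,-370,-82,85],[0,0,0.758,-380,-370,-82,85],[0,0,0.758,-380,-370,-82,85],[0,0,0.758,-380,-370,-82,85],[0,0,0.758,-380,-370,-82,85],[0,0,0.758,-380,-370,-82,85],[0,0,0.758,-380,-370,-82,85]], "grip_force": 40}}

```text
t: 3.2
eef_pos: [0.4617, 0.1569, 0.2806]
tool_rot: [0.001, 0.525, 0.851, 0.001]
contact_force: [-0.5, 1.2, 0.5]
gripper_width: 0.995
grasp_force: 0.0
```

```bash
python3 - <<'E'
from h import *
p,ps=wlook("w1.png",["bearing_race","pinion","pipe_stub","race_jig","gear_jig","pipe_jig"],1.4)
print(ps[0],yaw(),np.round(p["tool_from_camera"],3).tolist())
E
```

```text
bearing_race spot_in [([303.0, 106.0], 0.96, [0.45, 0.253]), ([392.0, 130.0], 0.53, [0.575, 0.283])]
bearing_race tip_of [([303.0, 121.0], 0.72, [0.46, 0.234])]
pinion spot_in [([133.0, 392.0], 0.91, [0.389, -0.387]), ([246.0, 228.0], 0.71, [0.455, 0.064])]
pinion tip_of [([134.0, 391.0], 0.77, [0.39, -0.403]), ([247.0, 230.0], 0.69, [0.46, 0.056])]
pipe_stub spot_in [([262.0, 198.0], 0.84, [0.455, 0.124]), ([364.0, 51.0], 0.3, [0.482, 0.346])]
pipe_stub tip_of [([261.0, 186.0], 0.76, [0.449, 0.126])]
race_jig spot_in [([390.0, 131.0], 0.63, [0.577, 0.282])]
race_jig tip_of [([389.0, 131.0], 0.83, [0.577, 0.282])]
gear_jig spot_in [([365.0, 52.0], 0.92, [0.492, 0.365])]
gear_jig tip_of [([364.0, 48.0], 0.57, [0.489, 0.37]), ([366.0, 211.0], 0.38, [0.605, 0.163])]
pipe_jig spot_in [([368.0, 209.0], 0.73, [0.604, 0.166]), ([263.0, 196.0], 0.51, [0.458, 0.114])]
pipe_jig tip_of [([367.0, 210.0], 0.76, [0.605, 0.164])]
[0.4617464  0.15692367 0.2805537 ] 27.001922210132165 [[-0.001, -0.96, -0.279, 0.07], [1.0, -0.001, -0.001, 0.0], [0.001, -0.279, 0.96, -0.176], [0.0, 0.0, 0.0, 1.0]]
```

View pics/w1.png

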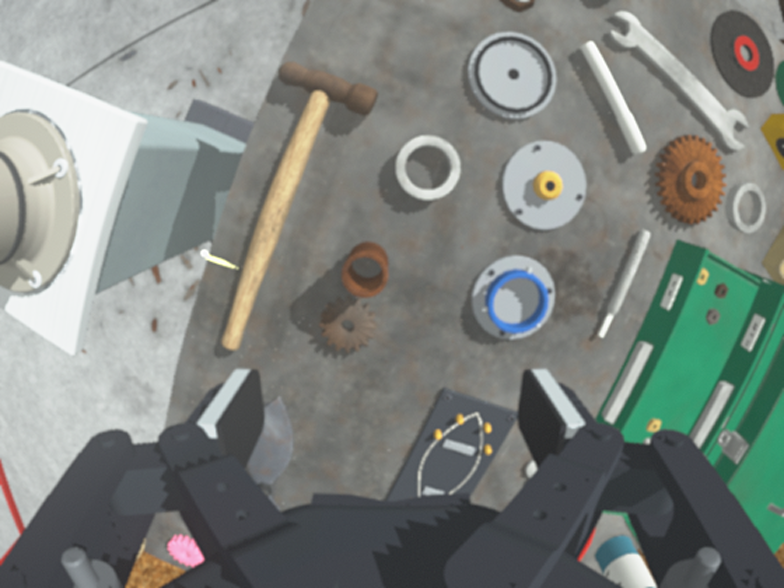

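The wrist view (1.4x) shows the ring's centre at (428,167), pipe top (369,262), gear (348,326), spigot (548,185), recess hole (513,74) and collar (517,300).

```bash
python3 - <<'E'
from h import *
p,ps=wlook()
for n,u,z in [("ring",(428,167),.017),("pipetop",(369,264),.062),("gear",(348,326),.016),("spigot",(549,184),.019),("flange_r",(545,185),.006),("gearjig hole",(513,74),.006),("rim",(511,74),.011),("collar",(518,300),.024),("flange p",(513,296),.006)]:
    print(n,np.round(wpx(p,np.array(u)/1.4,z,ps),4))
t=bot.read_camera("top")
for n,u,z in [("ring",(166,188),.017),("pipetop",(256,198),.062),("gear",(318,190),.016),("spigot",(134,92),.019),("gj",(64,158),.008),("collar",(236,69),.024)]:
    print("top",n,np.round(px2w(t,np.array(u)/2.2+[100,140],z),4))
E
```

```text
ring [0.4589 0.2408 0.017 ]
pipetop [0.449  0.1399 0.062 ]
gear [0.4607 0.0622 0.016 ]
spigot [0.572  0.2849 0.019 ]
flange_r [0.573  0.2836 0.006 ]
gearjig hole [0.4908 0.3674 0.006 ]
rim [0.4884 0.3647 0.011 ]
collar [0.6013 0.1675 0.024 ]
flange p [0.6012 0.1665 0.006 ]
top ring [0.4618 0.2373 0.017 ]
top pipetop [0.4524 0.1228 0.062 ]
top gear [0.4642 0.057  0.016 ]
top spigot [0.5753 0.2804 0.019 ]
top gj [0.4947 0.3639 0.008 ]
top collar [0.6053 0.1587 0.024 ]
```

```bash
python3 - <<'E'
from h import *
print(row([.460,.239,.11],down(27)))
E
```

```text
[ -0.      0.     -0.     70.463  35.656 169.671]
```

Call:
{"op": "jog_arm", "data": {"motion": [[0,0,0,70,36,170,85],[0,0,0,70,36,170,85],[0,0,0,70,36,170,85],[0,0,0,70,36,170,85],[0,0,0,70,36,170,85]]}}

```text
t: 4.58
eef_pos: [0.4615, 0.2382, 0.1107]
tool_rot: [0.0, 0.523, 0.852, 0.0]
contact_force: [1.1, -0.3, 0.7]
gripper_width: 0.994
grasp_force: 0.0
```

```bash
python3 - <<'E'
from h import *
p,ps=wlook("w2.png",["bearing_race"],1.4)
print(ps[0],yaw(),[np.round(wproj(p,ps[0]+ps[1].apply([0,y,z]),ps)*1.4) for y,z in((0,0),(.0425,-.013),(-.0425,-.013),(0,.093))])
for z,r in((.017,.031),(.017,.022)):
  print(np.round([wproj(p,[.460+r*np.cos(a),.239+r*np.sin(a),z],ps)*1.4 for a in np.arange(0,6.28,np.pi/2)]))
E
```

```text
bearing_race spot_in [([279.0, 222.0], 0.77, [0.469, 0.223])]
bearing_race tip_of []
[0.46147574 0.23821184 0.11067958] 26.888849457051684 [array([391., 342.]), array([498., 354.]), array([283., 354.]), array([391., 285.])]
[[434. 305.]
 [412. 238.]
 [343. 261.]
 [367. 326.]]
[[421. 299.]
 [406. 251.]
 [357. 267.]
 [373. 314.]]
```

View pics/w2.png

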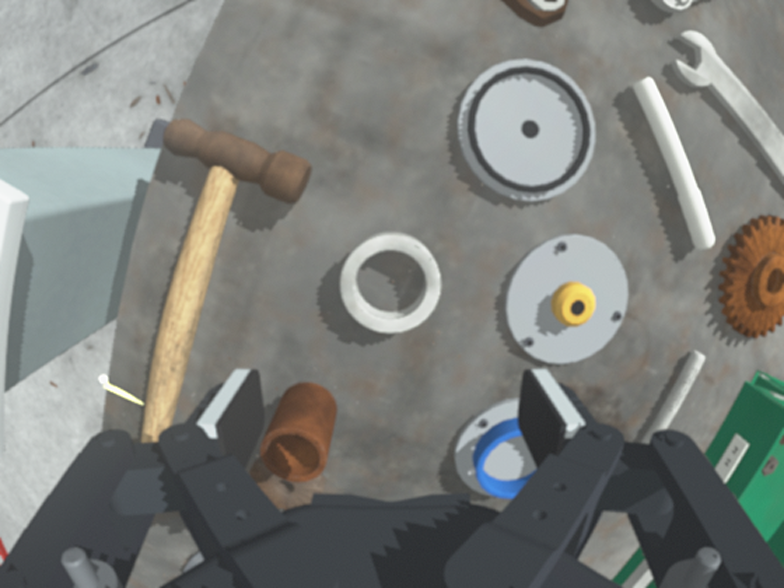

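The ring is at (391,283), where predicted, and midway between the pads. Descend and grip.

Call:
{"op": "jog_arm", "data": {"motion": [[0,0,0,0,0,60,85],[0,0,0,0,0,105,85],[0,0,0,0,0,110,85],[0,0,0,0,0,110,40],[0,0,0,0,0,110,40],[0,0,0,0,0,110,40],[0,0,0,0,0,110,40],[0,0,0,0,0,110,40]], "grip_force": 40}}

```text
t: 5.72
eef_pos: [0.4606, 0.2389, -0.0]
tool_rot: [0.0, 0.523, 0.853, 0.0]
contact_force: [-0.3, -0.5, -0.4]
gripper_width: 0.469
grasp_force: 0.0
```

```bash
python3 - <<'E'
from h import *
ps=(np.array([.46148,.23821,.11068]),down(26.889))
p=bot.read_camera("wrist")
for n,u,z in [("ring",(391,283),.017),("spigot",(574,305),.019),("flange_r",(567,299),.006),("gearjig hole",(530,129),.006),("gj disc",(527,130),.007)]:
    print(n,np.round(wpx(p,np.array(u)/1.4,z,ps),4))
print(pose()[0])
print(row([.574,.283,.06],down(27)))
E
```

```text
ring [0.461  0.2395 0.017 ]
spigot [0.5733 0.281  0.019 ]
flange_r [0.5732 0.2812 0.006 ]
gearjig hole [0.4945 0.365  0.006 ]
gj disc [0.4929 0.3632 0.007 ]
[ 4.60568987e-01  2.38796177e-01 -1.34599333e-04]
[  0.     -0.     -0.    -12.073 121.15  -60.114]
```

```bash
python3 - <<'E'
from h import *
p,ps=wlook("w3.png",[],1.4)
o=bot.get_obs();print(o["gripper_width"],o["grasp_force"],o["contact_force"])
E
```

```text
0.4689899140916204 0.0 [0.22601029 1.02526132 0.75787067]
```

View pics/w3.png

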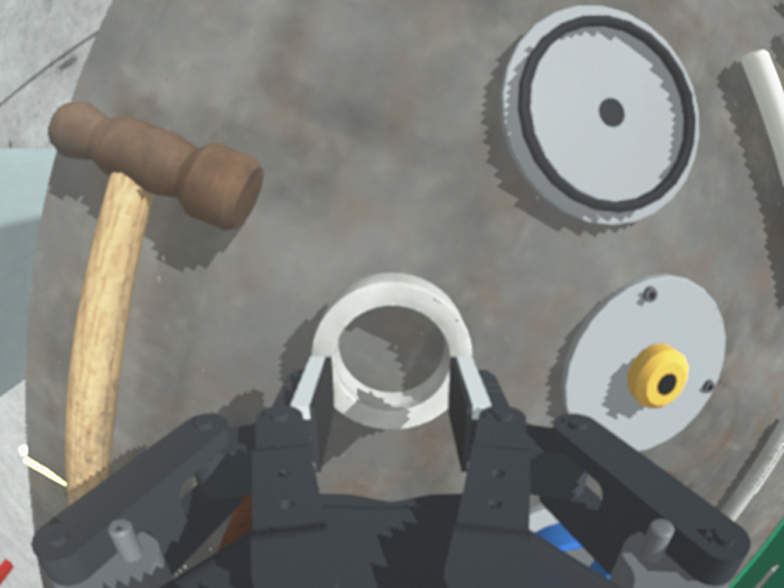

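The view shows the pads at (325,357) and (455,357), about at the ring's edges, but with no grip force. Close further to see whether they stop on the ring.

Call:
{"op": "jog_arm", "data": {"motion": [[0,0,0,0,0,0,20],[0,0,0,0,0,0,20],[0,0,0,0,0,0,20]]}}

```text
t: 6.2
eef_pos: [0.4605, 0.2387, -0.0003]
tool_rot: [-0.0, 0.523, 0.853, -0.0]
contact_force: [0.2, 0.4, 0.1]
gripper_width: 0.229
grasp_force: 0.0
```

```bash
python3 - <<'E'
from h import *
p,ps=wlook("w4.png",[],1)
for h,z in((.020,-.0016),(.020,0),(.030,-.005),(.031,-.02)): print(h,z,[np.round(wproj(p,ps[0]+ps[1].apply([x,h,z]),ps)*1.4) for x in(.011,-.011)])
E
```

```text
0.02 -0.0016 [array([440., 318.]), array([438., 368.])]
0.02 0 [array([440., 317.]), array([438., 366.])]
0.03 -0.005 [array([466., 321.]), array([463., 371.])]
0.031 -0.02 [array([475., 334.]), array([471., 387.])]
```

View pics/w4.png

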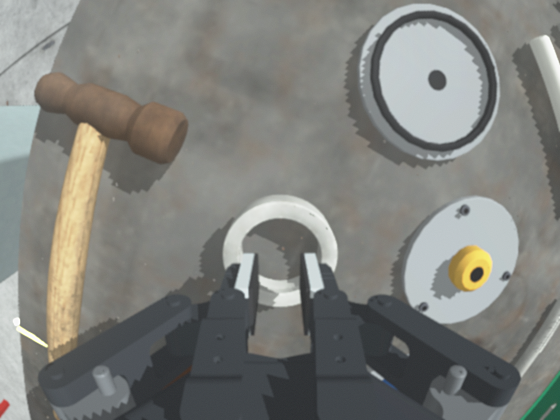

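The fingers closed above the ring without touching it (native pixels (250,255) and (308,255)), so the real tips lie behind the stated TCP. I'll work out the tip depth from the picture.

```bash
python3 - <<'E'
from h import *
from scipy.optimize import fsolve
p,ps=wlook()
print(np.array(p["camera_matrix"]).round(1).tolist())
for w,u in((85,(525,372)),(40,(455,357)),(20,(431,355))):
  for x in(.011,0,-.011):
    f=lambda v:wproj(p,ps[0]+ps[1].apply([x,v[0],v[1]]),ps)*1.4-np.array(u)
    print(w,x,fsolve(f,[.02,-.02]).round(4))
E
```

```text
[[325.2, 0.0, 278.8], [0.0, 325.2, 212.6], [0.0, 0.0, 1.0]]
85 0.011 [ 0.0411 -0.0532]
85 0 [ 0.0487 -0.0305]
85 -0.011 [ 0.0563 -0.0078]
40 0.011 [ 0.0209 -0.0407]
40 0 [ 0.0247 -0.0156]
40 -0.011 [0.0286 0.0094]
20 0.011 [ 0.0132 -0.0388]
20 0 [ 0.0156 -0.0134]
20 -0.011 [0.0181 0.0119]
```

The tips come out about 40 mm behind the stated TCP, and 53 mm when open. That fits the closing pass over a 17 mm ring without contact. Reopen and go down slowly while watching the force.

Call:
{"op": "jog_arm", "data": {"motion": [[0,0,0,0,0,0,85],[0,0,0,0,0,0,85],[0,0,0,0,0,0,85],[0,0,0,0,0,0,85],[0,0,0,0,0,10,85],[0,0,0,0,0,20,85],[0,0,0,0,0,30,85],[0,0,0,0,0,36,85],[0,0,0,0,0,36,85]]}}

```text
t: 7.42
eef_pos: [0.4602, 0.2384, -0.0369]
tool_rot: [-0.0, 0.523, 0.853, -0.001]
contact_force: [-0.1, 0.3, -0.6]
gripper_width: 0.995
grasp_force: 0.0
```

```bash
python3 - <<'E'
from h import *
p,ps=wlook("w5.png",[],1)
E
```

```text
(no output)
```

View pics/w5.png

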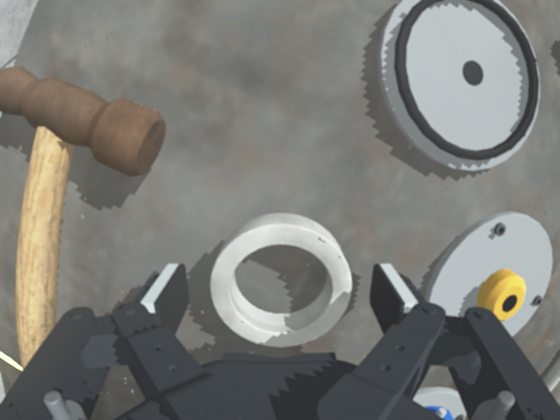

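No contact at TCP z -37 mm, and the ring (native (281,279)) lies between the pads at (185,265) and (373,265). Go 3 mm deeper and close.

Call:
{"op": "jog_arm", "data": {"motion": [[0,0,0,0,0,3,85],[0,0,0,0,0,3,50],[0,0,0,0,0,3,50],[0,0,0,0,0,3,50],[0,0,0,0,0,3,50],[0,0,0,0,0,3,50]], "grip_force": 40}}

```text
t: 8.22
eef_pos: [0.461, 0.239, -0.0386]
tool_rot: [0.0, 0.523, 0.853, 0.001]
contact_force: [-1.0, -0.5, 5.5]
gripper_width: 0.704
grasp_force: 46.5
```

```bash
python3 - <<'E'
from h import *
o=bot.get_obs();print(o["gripper_width"]*85.4,o["grasp_force"],o["contact_force"],pose()[0])
print(row([.4735+.1,.2815,.03],down(27)))
E
```

```text
60.12015790462413 46.533987206112215 [-0.99744474 -0.4881987   5.48324697] [ 0.46104204  0.23901146 -0.03855419]
[ 1.00000e-03 -0.00000e+00 -0.00000e+00 -1.31160e+01  1.19569e+02
 -6.84320e+01]
```

Call:
{"op": "jog_arm", "data": {"motion": [[0,0,0,0,0,-30,50],[0,0,0,0,0,-50,50],[0,0,0,-6,60,-50,50],[0,0,0,-13,119.5,-50,50],[0,0,0,-13,119.5,-50,50],[0,0,0,-13,119.5,-50,50],[0,0,0,-13,119.5,-25,50],[0,0,0,-13,119.5,-25,50]]}}

```text
t: 9.22
eef_pos: [0.5698, 0.2802, -0.016]
tool_rot: [-0.001, 0.523, 0.853, -0.002]
contact_force: [-0.1, 0.5, -1.7]
gripper_width: 0.704
grasp_force: 44.6
```

```bash
python3 - <<'E'
from h import *
p,ps=wlook("w6.png",[],1)
o=bot.get_obs();print(o["gripper_width"]*85.4,o["grasp_force"],o["contact_force"],pose()[0])
E
```

```text
60.5590857235087 44.56311183936123 [ 0.62584364 -0.07079626 -1.19852409] [ 0.57094574  0.28058066 -0.01490923]
```

View pics/w6.png

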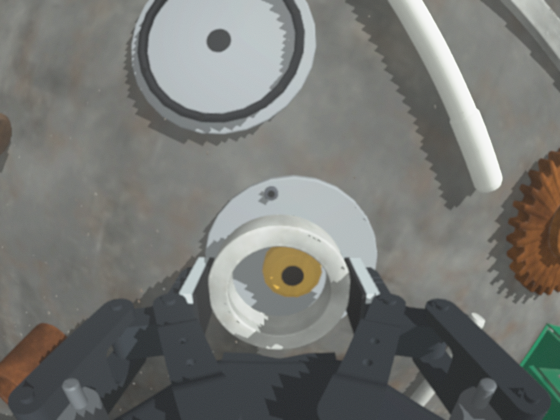

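The ring is held above the flange: spigot top at (292,270), ring top centre at (281,281). Compute the remaining offset.

```bash
python3 - <<'E'
from h import *
p,ps=wlook()
print(pose()[0],"spigot",wpx(p,(292,271),.019,ps),"flange",wpx(p,(292,261),.006,ps),"ring top",wpx(p,(281,280),.0406,ps))
print(row([.5735,.2815,0],down(27)))
for a in [(.4945,.3645)]: print([np.round(wproj(p,[*a,.006],ps))])
E
```

```text
[ 0.57201115  0.28099736 -0.01409662] spigot [0.57675372 0.28318013 0.019     ] flange [0.57743327 0.28282549 0.006     ] ring top [0.56897689 0.28658191 0.0406    ]
[-1.0000e-03 -0.0000e+00 -0.0000e+00 -2.2600e-01  1.5390e+00 -1.4098e+01]
[array([215.,  42.])]
```

Call:
{"op": "jog_arm", "data": {"motion": [[0,0,0,-1,2,0,50],[0,0,0,-1,2,0,50],[0,0,0,-1,2,9,50],[0,0,0,-1,2,15,50],[0,0,0,-1,2,18,50],[0,0,0,-1,2,18,50],[0,0,0,-1,2,18,50]]}}

```text
t: 10.2
eef_pos: [0.5747, 0.2812, -0.0325]
tool_rot: [-0.0, 0.523, 0.853, -0.0]
contact_force: [-2.2, -0.7, 0.4]
gripper_width: 0.707
grasp_force: 47.5
```

Call:
{"op": "jog_arm", "data": {"motion": [[0,0,0,0,0,0,85],[0,0,0,0,0,0,85],[0,0,0,0,0,0,85],[0,0,0,0,0,-40,85],[0,0,0,0,0,-100,85],[0,0,0,0,0,-165,85],[0,0,0,0,0,-165,85]]}}

```text
t: 11.08
eef_pos: [0.579, 0.2828, 0.1385]
tool_rot: [0.002, 0.523, 0.852, 0.005]
contact_force: [-0.3, -0.1, 0.2]
gripper_width: 0.995
grasp_force: 0.0
```

```bash
python3 - <<'E'
from h import *
print(pose()[0],row([.452,.127,.13],down(20)))
E
```

```text
[0.57897109 0.28276654 0.13853168] [ 1.00000e-02 -2.00000e-03  1.21000e-01 -8.13080e+01 -1.83859e+02
  6.52000e+00]
```

Call:
{"op": "jog_arm", "data": {"motion": [[0,0,0.12,-83,-182,3,85],[0,0,0.12,-83,-182,3,85],[0,0,0.12,-83,-182,3,85],[0,0,0.12,-83,-182,3,85],[0,0,0.12,-83,-182,3,85],[0,0,0.12,-83,-182,3,85]]}}

```text
t: 11.82
eef_pos: [0.4519, 0.1263, 0.1298]
tool_rot: [0.0, 0.572, 0.82, 0.001]
contact_force: [-0.1, 0.1, 0.1]
gripper_width: 0.997
grasp_force: 0.0
```

```bash
python3 - <<'E'
from h import *
p,ps=wlook("w7.png",["pipe_stub","pinion"],1.4)
print(ps[0],yaw())
np.savez("w7.npz",p=ps[0],r=ps[1].as_quat())
E
```

```text
pipe_stub spot_in [([277.0, 213.0], 0.69, [0.451, 0.125]), ([445.0, 98.0], 0.58, [0.545, 0.262])]
pipe_stub tip_of [([279.0, 195.0], 0.77, [0.453, 0.126])]
pinion spot_in [([261.0, 260.0], 0.76, [0.457, 0.062])]
pinion tip_of [([264.0, 258.0], 0.62, [0.461, 0.058])]
[0.45192099 0.12633486 0.12980721] 20.162869808420893
```

View pics/w7.png

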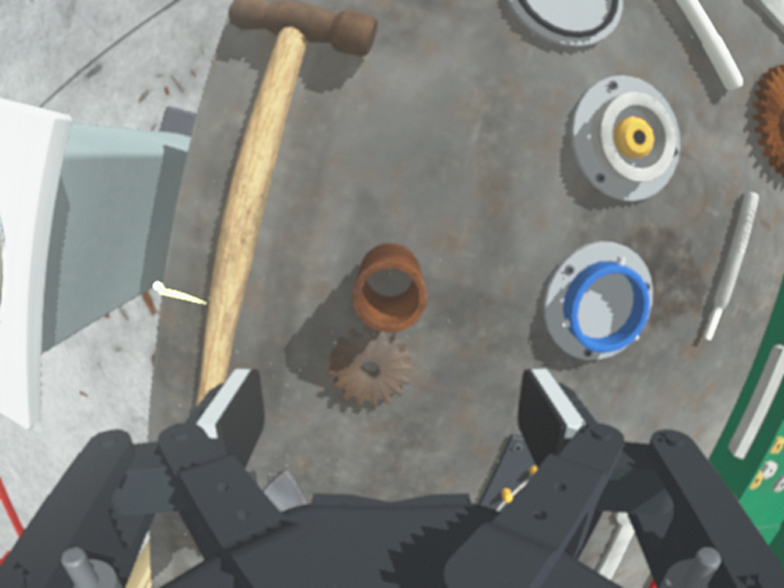

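The ring lies round the spigot at (635,137). The pipe rim is centred at (391,293), the gear at (371,369) and the collar top at (608,305).

```bash
python3 - <<'E'
from h import *
f=np.load("w7.npz");ps=(f["p"],R.from_quat(f["r"]));p=bot.read_camera("wrist")
for n,u,z in [("pipe",(391,293),.062),("gear",(371,369),.016),("collar",(608,305),.024),("pflange",(599,301),.006),("ringtop",(637,136),.023),("spig",(635,137),.019)]:
    print(n,np.round(wpx(p,np.array(u)/1.4,z,ps),4))
print(pose()[0],yaw())
E
```

```text
pipe [0.4514 0.1286 0.062 ]
gear [0.4618 0.0599 0.016 ]
collar [0.601  0.1631 0.024 ]
pflange [0.6033 0.1613 0.006 ]
ringtop [0.5729 0.2789 0.023 ]
spig [0.5737 0.2787 0.019 ]
[0.45096073 0.12528597 0.12955635] 20.14965317855081
```

Call:
{"op": "jog_arm", "data": {"motion": [[0,0,0,1.5,0,60,85],[0,0,0,1.5,0,115,85],[0,0,0,1.5,0,135,85],[0,0,0,1.5,0,135,85],[0,0,0,1.5,0,135,30],[0,0,0,1.5,0,135,30],[0,0,0,1.5,0,135,30],[0,0,0,1.5,0,135,30],[0,0,0,1.5,0,135,30],[0,0,0,1.5,0,135,30]], "grip_force": 35}}

```text
t: 13.38
eef_pos: [0.4511, 0.1268, -0.0041]
tool_rot: [0.0, 0.573, 0.82, 0.001]
contact_force: [-0.9, -0.5, 6.3]
gripper_width: 0.478
grasp_force: 34.5
```

```bash
python3 - <<'E'
from h import *
o=bot.get_obs();print(pose()[0],yaw(),o["gripper_width"]*85.4,o["contact_force"])
print(row([.604,.1625,pose()[0][2]+.0],down(20)))
E
```

```text
[ 0.45114488  0.12677403 -0.00409972] 20.1115394134962 40.85118437265188 [-0.91641146 -0.45890481  6.31844433]
[ 2.00000e-03 -1.00000e-03  2.00000e-03 -1.90120e+01  1.55819e+02
  3.68000e-01]
```

Call:
{"op": "jog_arm", "data": {"motion": [[0,0,0,0,0,-30,30],[0,0,0,0,0,-45,30],[0,0,0,-9,75,-45,30],[0,0,0,-19,135,-45,30],[0,0,0,-19,156,-45,30],[0,0,0,-19,156,-45,30],[0,0,0,-19,156,-45,30],[0,0,0,-19,156,-45,30]]}}

```text
t: 14.38
eef_pos: [0.6018, 0.1617, 0.0396]
tool_rot: [-0.001, 0.573, 0.82, -0.0]
contact_force: [-0.4, 0.2, -1.8]
gripper_width: 0.483
grasp_force: 36.8
```

```bash
python3 - <<'E'
from h import *
p,ps=wlook("w8.png",["pipe_jig"],1.4)
o=bot.get_obs();print(ps[0],yaw(),o["gripper_width"]*85.4)
E
```

```text
pipe_jig spot_in [([289.0, 201.0], 0.58, [0.602, 0.18])]
pipe_jig tip_of [([283.0, 224.0], 0.78, [0.605, 0.162])]
[0.60176773 0.16168625 0.03956655] 20.111788669077033 40.9116194470337
```

View pics/w8.png

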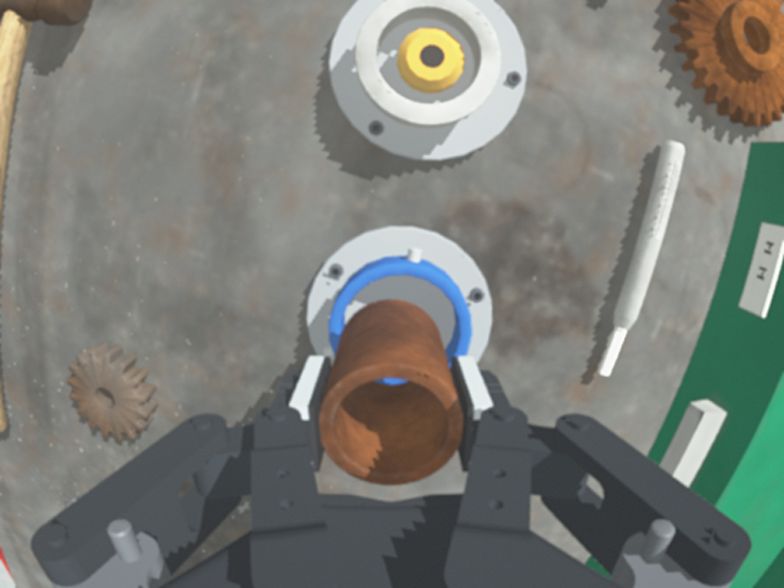

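The ring is still seated at (432,57). The collar is centred near (400,320), and the held pipe's lower end near col 392 with its near edge at row 300.

```bash
python3 - <<'E'
from h import *
ps=pose();p=bot.read_camera("wrist")
c=wpx(p,np.array((400,320))/1.4,.024,ps);print("collar",c,"tool",ps[1].inv().apply(c-ps[0])*1000)
b=.0437
e=wpx(p,np.array((393,300))/1.4,b,ps);print("pipe near edge tool",ps[1].inv().apply(e-ps[0])*1000)
s=[wpx(p,np.array(u)/1.4,.024,ps) for u in((329,320),(471,320),(400,257))];print([np.round(ps[1].inv().apply(v-ps[0])*1000,1) for v in s])
print(ps[0])
E
```

```text
collar [0.60492584 0.16744662 0.024     ] tool [ 4.32852603  4.18533454 15.82548936]
pipe near edge tool [19.42948682  0.96450394 -3.86960497]
[array([  4.3, -27.5,  15.8]), array([ 4.2, 36.1, 15.8]), array([32.8,  4.1, 15.8])]
[0.60249024 0.16194082 0.03982572]
```

Call:
{"op": "jog_arm", "data": {"motion": [[0,0,0,2,2,0,30],[0,0,0,2,2,0,30],[0,0,0,2,2,15,30],[0,0,0,2,2,28,30],[0,0,0,2,2,36,30],[0,0,0,2,2,38,30],[0,0,0,2,2,38,30]]}}

```text
t: 15.45
eef_pos: [0.6036, 0.1643, 0.002]
tool_rot: [-0.001, 0.573, 0.82, -0.001]
contact_force: [-4.6, -0.3, 7.2]
gripper_width: 0.476
grasp_force: 37.6
```

Call:
{"op": "jog_arm", "data": {"motion": [[0,0,0,0,0,0,85],[0,0,0,0,0,0,85],[0,0,0,0,0,0,85],[0,0,0,0,0,-40,85],[0,0,0,0,0,-90,85],[0,0,0,0,0,-110,85],[0,0,0,0,0,-110,85]]}}

```text
t: 16.32
eef_pos: [0.6053, 0.165, 0.1129]
tool_rot: [0.001, 0.573, 0.82, 0.001]
contact_force: [1.6, 0.2, -0.5]
gripper_width: 0.993
grasp_force: 0.0
```

```bash
python3 - <<'E'
from h import *
print(pose()[0],row([.462,.060,.06],down(10)))
E
```

```text
[0.60530027 0.1649594  0.11292208] [ 3.00000e-03 -1.00000e-03  1.77000e-01 -4.92920e+01 -1.70808e+02
  5.24120e+01]
```

Call:
{"op": "jog_arm", "data": {"motion": [[0,0,0.177,-49,-170,0,85],[0,0,0.177,-49,-170,20,85],[0,0,0.177,-49,-170,52,85],[0,0,0.177,-49,-170,52,85],[0,0,0.177,-49,-170,52,85],[0,0,0.177,-49,-170,52,85]]}}

```text
t: 17.08
eef_pos: [0.463, 0.061, 0.0598]
tool_rot: [0.0, 0.643, 0.766, 0.0]
contact_force: [0.7, 0.1, 0.6]
gripper_width: 1.0
grasp_force: 0.0
```

```bash
python3 - <<'E'
from h import *
p,ps=wlook("w9.png",["pinion"],1.4)
o=bot.get_obs();print(ps[0],yaw())
# rusty blob near expected place
im=np.array(p["pixels"]);hsv=cv2.cvtColor(im,cv2.COLOR_RGB2HSV)
e=wproj(p,[.462,.060,.016],ps);print(e)
c=hsv[int(e[1])-60:int(e[1])+60,int(e[0])-60:int(e[0])+60]
print(c[::15,::15,0].tolist(),c[::15,::15,1].tolist())
E
```

```text
pinion spot_in [([273.0, 218.0], 0.79, [0.459, 0.063])]
pinion tip_of [([274.0, 215.0], 0.82, [0.46, 0.06])]
[0.46301252 0.0609814  0.05984931] 10.022422404873529
[277.13993116 222.52403403]
[[18, 26, 38, 50, 25, 39, 36, 30], [36, 35, 38, 38, 38, 34, 38, 26], [45, 45, 34, 16, 15, 19, 34, 25], [38, 45, 13, 18, 14, 17, 16, 21], [42, 23, 15, 14, 30, 15, 14, 18], [36, 17, 13, 14, 16, 14, 16, 23], [40, 23, 36, 15, 13, 17, 36, 30], [48, 26, 38, 25, 25, 23, 20, 36]] [[29, 14, 9, 7, 12, 14, 10, 14], [10, 12, 8, 8, 15, 13, 8, 16], [8, 8, 14, 30, 39, 33, 14, 21], [8, 8, 60, 44, 45, 39, 36, 24], [10, 11, 70, 60, 11, 55, 52, 31], [10, 19, 76, 66, 52, 53, 45, 16], [6, 24, 14, 68, 71, 24, 10, 8], [10, 16, 11, 14, 12, 8, 13, 10]]
```

View pics/w9.png

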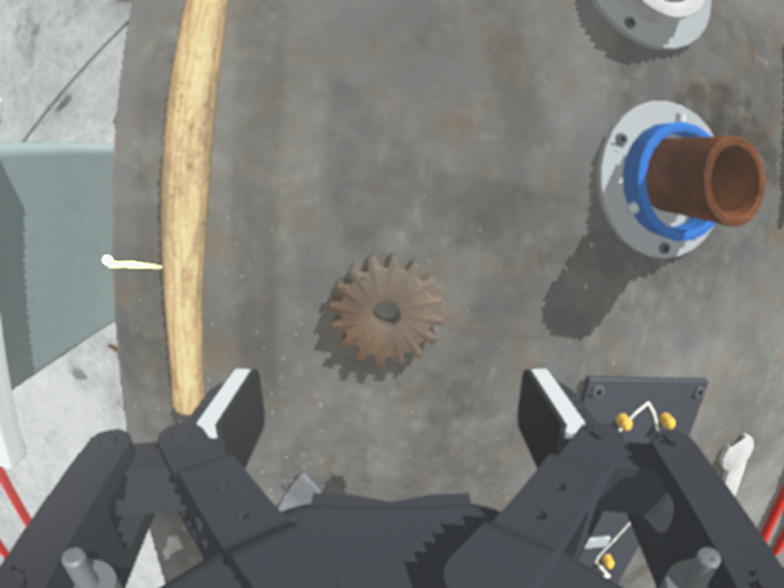

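The pipe stands upright in the collar at (660,180). The gear's top centre is (386,309), within 1 mm of prediction. Grip it.

Call:
{"op": "jog_arm", "data": {"motion": [[0,0,0,0,0,50,85],[0,0,0,0,0,85,85],[0,0,0,0,0,95,85],[0,0,0,0,0,95,85],[0,0,0,0,0,95,48],[0,0,0,0,0,95,48],[0,0,0,0,0,95,48],[0,0,0,0,0,95,48],[0,0,0,0,0,95,48]], "grip_force": 40}}

```text
t: 18.35
eef_pos: [0.4626, 0.0604, -0.0338]
tool_rot: [0.0, 0.643, 0.766, 0.001]
contact_force: [-1.9, 0.6, 9.4]
gripper_width: 0.669
grasp_force: 40.6
```

```bash
python3 - <<'E'
from h import *
o=bot.get_obs();print(pose()[0],yaw(),o["gripper_width"]*85.4,o["contact_force"])
print(row([.4935,.365,.07],down(33)))
E
```

```text
[ 0.46257793  0.06044865 -0.03377217] 9.971626341305125 57.134556286011815 [-1.9269659   0.57956959  9.42094155]
[ 2.00000e-03 -0.00000e+00 -4.02000e-01  2.94674e+02  8.34380e+01
 -1.03353e+02]
```

Call:
{"op": "jog_arm", "data": {"motion": [[0,0,0,0,0,-50,48],[0,0,0,0,0,-103,48],[0,0,-0.402,294,83,-103,48],[0,0,-0.402,294,83,-103,48],[0,0,-0.402,294,83,-103,48],[0,0,-0.402,294,83,-103,48],[0,0,-0.402,294,83,-103,48],[0,0,-0.402,294,83,-103,48],[0,0,-0.402,294,83,-103,48],[0,0,-0.402,294,83,-103,48]]}}

```text
t: 19.6
eef_pos: [0.4927, 0.3621, 0.068]
tool_rot: [0.0, 0.478, 0.878, -0.0]
contact_force: [0.1, -0.2, -1.0]
gripper_width: 0.663
grasp_force: 45.4
```

```bash
python3 - <<'E'
from h import *
p,ps=wlook("w10.png",["gear_jig"],1)
o=bot.get_obs();print(ps[0],yaw(),o["gripper_width"]*85.4)
print("pred rim centre px",wproj(p,[.4935,.365,.011],ps), "gear under", wproj(p,ps[0]+np.array([0,0,.034]),ps))
g=cv2.cvtColor(np.array(p["pixels"]),cv2.COLOR_RGB2GRAY)
e=wproj(p,[.4935,.365,.011],ps)
for d in(0,): 
  r=int(e[1]);print("row",r,g[r-40,150:420:5].tolist())
E
```

```text
gear_jig spot_in [([284.0, 192.0], 0.81, [0.486, 0.378])]
gear_jig tip_of [([283.0, 206.0], 0.68, [0.493, 0.367])]
[0.49267948 0.36210165 0.06799625] 32.896527509968834 56.78105588147505
pred rim centre px [282.21968174 213.54358079] gear under [279.16803434 270.58045182]
row 213 [135, 135, 133, 133, 134, 134, 134, 136, 136, 143, 141, 140, 135, 141, 140, 136, 135, 111, 198, 184, 75, 89, 185, 198, 198, 199, 199, 200, 200, 193, 135, 135, 99, 76, 170, 199, 162, 132, 137, 142, 149, 141, 139, 138, 140, 142, 139, 145, 194, 244, 247, 214, 141, 135]
```

View pics/w10.png

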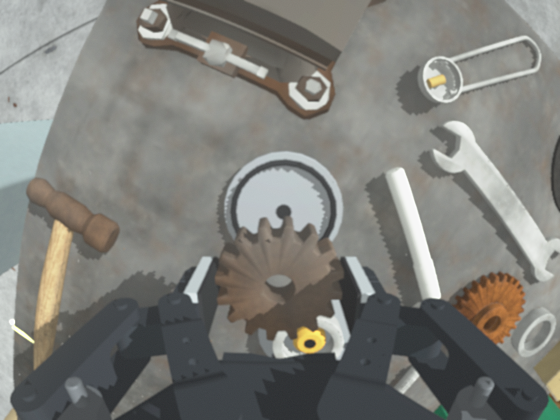

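The gear is held above its jig. The recess hole is at (284,211), about 1 mm from prediction, and the vise at (320,90) is clear. Lower with a 1 mm correction.

Call:
{"op": "jog_arm", "data": {"motion": [[0,0,0,0,1,30,48],[0,0,0,0,1,65,48],[0,0,0,0,1,75,48],[0,0,0,0,1,75,48],[0,0,0,0,1,85,48],[0,0,0,0,1,92,48],[0,0,0,0,1,95,48],[0,0,0,0,1,95,48]]}}

```text
t: 20.75
eef_pos: [0.4931, 0.3646, -0.0269]
tool_rot: [-0.0, 0.477, 0.879, -0.0]
contact_force: [-0.9, -0.9, 1.5]
gripper_width: 0.668
grasp_force: 47.0
```

Call:
{"op": "jog_arm", "data": {"motion": [[0,0,0,0,0,0,85],[0,0,0,0,0,0,85],[0,0,0,0,0,0,85],[0,0,0,0,0,-50,85],[0,0,0,0,0,-110,85],[0,0,0,0,0,-170,85],[0,0,0,0,0,-210,85]]}}

```text
t: 21.62
eef_pos: [0.4941, 0.365, 0.1859]
tool_rot: [0.001, 0.477, 0.879, 0.002]
contact_force: [0.7, 0.8, 0.3]
gripper_width: 0.995
grasp_force: 0.0
```

```bash
python3 - <<'E'
from h import *
p,ps=wlook("gearchk.png",["pinion","gear_jig"])
print(ps[0],row([.50,-.25,.22],down(12)))
E
```

```text
pinion spot_in [([274.0, 184.0], 0.91, [0.488, 0.364])]
pinion tip_of [([275.0, 185.0], 0.71, [0.491, 0.361])]
gear_jig spot_in [([280.0, 182.0], 0.63, [0.494, 0.368])]
gear_jig tip_of [([279.0, 182.0], 0.93, [0.494, 0.366])]
[0.49412509 0.36503248 0.18594036] [-1.00000e-03  0.00000e+00  3.67000e-01 -5.19187e+02 -3.28648e+02
 -3.77320e+01]
```

```bash
python3 - <<'E'
from h import *
im=cv2.imread("pics/gearchk.png");hsv=cv2.cvtColor(im,cv2.COLOR_BGR2HSV)
roi=(slice(130,240),slice(215,340))
H,S,V=[hsv[roi][:,:,i].astype(int) for i in range(3)]
ps=pose();p=bot.read_camera("wrist")
m=((S>30)&(H<22)).astype(np.uint8);n,l,st,c=cv2.connectedComponentsWithStats(m)
k=1+np.argmax(st[1:,4]);pts=np.argwhere(l==k)[:,::-1].astype(np.float32)
(cx,cy),r=cv2.minEnclosingCircle(pts);print("gear",cx+215,cy+130,r,st[k])
for z in(.022,.027): print(wpx(p,(cx+215,cy+130),z,ps))
# scan lines through the disc
g=cv2.cvtColor(im,cv2.COLOR_BGR2GRAY)
for y in(int(cy+130),): print(g[y,215:340:2].tolist())
print(g[130:240:2,int(cx+215)].tolist())
for a in np.arange(0,6.3,np.pi/2): print(np.round([wproj(p,[.494+q*np.cos(a),.3655+q*np.sin(a),z],ps) for q,z in((.046,.0),(.036,.011),(.03,.022))]).tolist())
E
```

```text
gear 276.70767974853516 188.26265335083008 27.411083221435547 [  36   32   53   54 1732]
[0.49069983 0.36258913 0.022     ]
[0.49016203 0.36349436 0.027     ]
[127, 127, 128, 129, 130, 128, 128, 127, 126, 111, 90, 96, 130, 124, 90, 55, 101, 126, 122, 114, 100, 90, 93, 96, 100, 105, 109, 113, 111, 122, 102, 70, 64, 76, 88, 103, 107, 111, 114, 116, 120, 122, 125, 129, 151, 174, 136, 124, 83, 70, 161, 191, 164, 129, 128, 125, 124, 128, 132, 132, 130, 128, 131]
[135, 132, 130, 128, 127, 124, 135, 186, 194, 162, 75, 91, 148, 182, 190, 191, 171, 125, 95, 116, 121, 117, 115, 116, 114, 112, 92, 60, 57, 83, 122, 100, 101, 115, 115, 110, 109, 105, 105, 106, 106, 116, 111, 67, 66, 128, 168, 114, 131, 138, 139, 139, 138, 136, 133]
[[315.0, 205.0], [308.0, 203.0], [304.0, 203.0]]
[[304.0, 149.0], [299.0, 158.0], [297.0, 164.0]]
[[246.0, 162.0], [253.0, 168.0], [257.0, 172.0]]
[[259.0, 217.0], [263.0, 212.0], [266.0, 211.0]]
[[315.0, 205.0], [308.0, 203.0], [304.0, 203.0]]
```

The gear sits about 4 mm off centre, inside the 6 mm play, and its apparent size matches lying on the floor. On to the clamp.

Call:
{"op": "jog_arm", "data": {"motion": [[0,0,0.367,-519,-329,-35,85],[0,0,0.367,-519,-329,-35,85],[0,0,0.367,-519,-329,-35,85],[0,0,0.367,-519,-329,-35,85],[0,0,0.367,-519,-329,-35,85],[0,0,0.367,-519,-329,-35,85],[0,0,0.367,-519,-329,-35,85],[0,0,0.367,-519,-329,-35,85],[0,0,0.367,-519,-329,-35,85],[0,0,0.367,-519,-329,-35,85]]}}

```text
t: 23.18
eef_pos: [0.4989, -0.252, 0.2165]
tool_rot: [-0.001, 0.63, 0.777, -0.001]
contact_force: [0.3, 0.6, 0.0]
gripper_width: 0.994
grasp_force: 0.0
```

Call:
{"op": "jog_arm", "data": {"motion": [[0,0,0,0,0,0,85],[0,0,0,0,0,0,85],[0,0,0,0,0,0,85]]}}

```text
t: 23.55
eef_pos: [0.5001, -0.2479, 0.2169]
tool_rot: [-0.001, 0.628, 0.778, -0.0]
contact_force: [0.4, 0.6, 0.4]
gripper_width: 0.995
grasp_force: 0.0
```

```bash
python3 - <<'E'
from h import *
p,ps=wlook("clamp.png",["toggle_clamp","fish_blank","fish_jig"],1.4)
print(ps[0],yaw())
np.savez("cl.npz",p=ps[0],r=ps[1].as_quat())
im=np.array(p["pixels"]);hsv=cv2.cvtColor(im,cv2.COLOR_RGB2HSV)
m=(((hsv[...,0]<8)|(hsv[...,0]>172))&(hsv[...,1]>150)).astype(np.uint8)
n,l,st,c=cv2.connectedComponentsWithStats(m)
for k in range(1,n):
  if st[k,4]>80:
    pts=np.argwhere(l==k)[:,::-1].astype(np.float32);print(st[k],c[k],cv2.boxPoints(cv2.minAreaRect(pts)).round().tolist())
E
```

```text
toggle_clamp spot_in [([254.0, 208.0], 0.6, [0.479, -0.277])]
toggle_clamp tip_of [([254.0, 217.0], 0.83, [0.48, -0.303])]
fish_blank spot_in [([252.0, 74.0], 0.87, [0.443, -0.13])]
fish_blank tip_of [([251.0, 84.0], 0.75, [0.444, -0.143])]
fish_jig spot_in [([422.0, 76.0], 0.92, [0.645, -0.079])]
fish_jig tip_of []
[ 0.50012259 -0.24787158  0.21688454] 12.015604510880978
[541 112   8  79 382] [544.10209424 152.15183246] [[540.0, 190.0], [542.0, 112.0], [548.0, 112.0], [547.0, 190.0]]
[552 118   8  70 275] [557.14181818 151.74545455] [[552.0, 118.0], [559.0, 118.0], [562.0, 187.0], [555.0, 187.0]]
[ 330  218   62   62 1929] [361.76464489 241.03628823] [[328.0, 227.0], [374.0, 198.0], [408.0, 251.0], [362.0, 281.0]]
[529 236  21  22 277] [539.06137184 245.93501805] [[526.0, 248.0], [534.0, 235.0], [551.0, 244.0], [544.0, 258.0]]
[ 245  257   19   73 1155] [253.99393939 292.54112554] [[244.0, 257.0], [261.0, 257.0], [263.0, 329.0], [247.0, 329.0]]
[ 11 305  24  50 193] [ 22.24870466 329.7357513 ] [[9.0, 307.0], [13.0, 305.0], [35.0, 353.0], [31.0, 354.0]]
[  0 350  16  31  97] [  6.87628866 365.6185567 ] [[-3.0, 352.0], [0.0, 350.0], [16.0, 379.0], [13.0, 381.0]]
```

View pics/clamp.png

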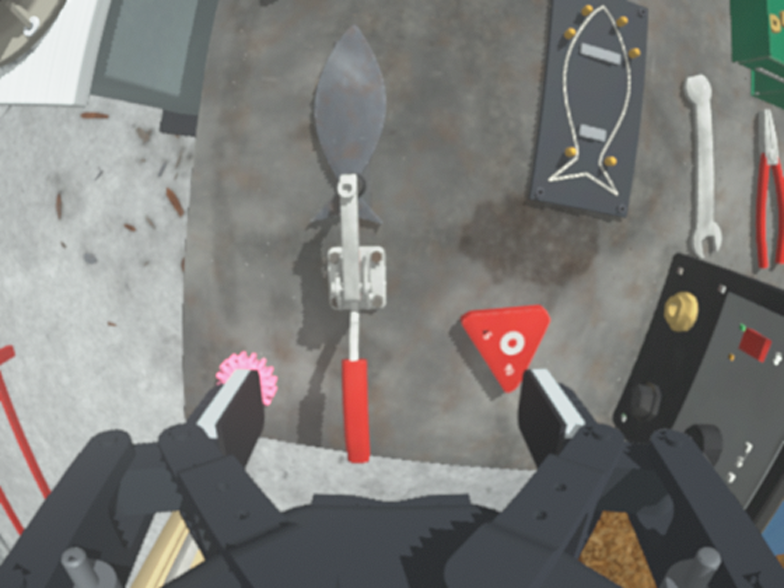

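The last picture shows (1.4x) the handle from (354,362) to (359,461), spindle (348,185), fish nose (352,27), fish edges (315,105) and (385,105), tail tips (308,222) and (381,225). The jig pins are at (587,10), (622,20), (570,33), (635,52), (572,152) and (611,160). Fit the poses from these.

```bash
python3 - <<'E'
from h import *
from scipy.optimize import least_squares
f=np.load("cl.npz");ps=(f["p"],R.from_quat(f["r"]));p=bot.read_camera("wrist")
def fit(M,U,x0):
    M=np.array(M)/1000;U=np.array(U)/1.4
    def W(v): c,s=np.cos(v[2]),np.sin(v[2]); return [[v[0]+c*a-s*b,v[1]+s*a+c*b,z] for a,b,z in M]
    g=lambda v:np.r_[[wproj(p,w,ps) for w in W(v)]].ravel()-U.ravel()
    s=least_squares(g,x0);print(np.round(s.x,4),"yaw deg",np.degrees(s.x[2]).round(2),"res px",np.round(s.fun.reshape(-1,2),1).tolist());return s.x
print("jig");fit([(-18,78,18),(18,78,18),(-33,50,18),(33,50,18),(-20,-58,18),(20,-58,18)],[(587,10),(622,20),(570,33),(635,52),(572,152),(611,160)],[.645,-.07,0])
print("fish");fit([(0,86,8),(-30,10,8),(30,10,8),(-31.5,-86,8),(31.5,-86,8)],[(352,27),(315,105),(385,105),(308,222),(381,225)],[.44,-.14,.2])
for zt in(75,82):
    print("clamp");fit([(0,-25,zt),(0,-117,zt),(0,106,60)],[(354,360),(359,461),(348,185)],[.48,-.3,.2])
    print("clamp handle only");fit([(0,-25,zt),(0,-117,zt)],[(354,360),(359,461)],[.48,-.3,.2])
E
```

```text
jig
[ 0.6462 -0.0678  0.0948] yaw deg 5.43 res px [[0.1, -1.1], [0.4, -0.3], [-0.2, -0.7], [0.1, -0.3], [-0.4, 0.7], [0.4, 1.5]]
fish
[ 0.442  -0.1453  0.1678] yaw deg 9.61 res px [[0.7, -2.5], [-1.3, 2.3], [-0.2, 3.2], [0.2, -1.3], [0.6, -1.8]]
clamp
[ 0.4818 -0.3002  0.2296] yaw deg 13.16 res px [[-0.3, 0.9], [0.2, -1.6], [0.1, 0.3]]
clamp handle only
[ 0.4824 -0.3003  0.2227] yaw deg 12.76 res px [[0.0, 1.1], [0.0, -1.4]]
clamp
[ 0.4817 -0.298   0.2324] yaw deg 13.32 res px [[-0.5, 1.7], [0.4, 0.4], [0.2, -1.8]]
clamp handle only
[ 0.4822 -0.2963  0.2217] yaw deg 12.7 res px [[0.0, 0.5], [0.0, -0.6]]
```

```bash
python3 - <<'E'
from h import *
print(row([.5047,-.3964,.09],down(13.1)))
G0=np.array([-114,45.])
for ph in [.06,.12,.18,.24,.3,.36,.42,.48,.54,.6]:
    c,s=np.cos(ph),np.sin(ph);th=ph/2
    G=np.array([G0[0]*c+G0[1]*s,-G0[0]*s+G0[1]*c]);T=G+np.array([-51*np.sin(th),-51*np.cos(th)])-(G0+[0,-51])
    print([0,-round(th,2),0,round(T[0],1),0,round(-T[1],1)])
E
```

```text
[ 0.00000e+00 -0.00000e+00 -1.90000e-02 -1.44582e+02 -2.60900e+01
  1.27750e+02]
[0, -0.03, 0, np.float64(1.4), 0, np.float64(-6.8)]
[0, -0.06, 0, np.float64(3.1), 0, np.float64(-13.4)]
[0, -0.09, 0, np.float64(5.3), 0, np.float64(-19.9)]
[0, -0.12, 0, np.float64(7.9), 0, np.float64(-26.2)]
[0, -0.15, 0, np.float64(10.8), 0, np.float64(-32.3)]
[0, -0.18, 0, np.float64(14.0), 0, np.float64(-38.1)]
[0, -0.21, 0, np.float64(17.6), 0, np.float64(-43.7)]
[0, -0.24, 0, np.float64(21.5), 0, np.float64(-49.0)]
[0, -0.27, 0, np.float64(25.8), 0, np.float64(-54.1)]
[0, -0.3, 0, np.float64(30.2), 0, np.float64(-58.8)]
```

Call:
{"op": "jog_arm", "data": {"motion": [[0,0,-0.019,-145,-26,90,85],[0,0,-0.019,-145,-26,128,85],[0,0,-0.019,-145,-26,128,85],[0,0,-0.019,-145,-26,128,85],[0,0,-0.019,-145,-26,128,85]]}}

```text
t: 24.58
eef_pos: [0.5044, -0.3972, 0.0894]
tool_rot: [-0.0, 0.622, 0.783, -0.0]
contact_force: [0.8, 0.5, 1.0]
gripper_width: 0.997
grasp_force: 0.0
```

```bash
python3 - <<'E'
from h import *
p,ps=wlook()
print(ps[0],yaw())
im=np.array(p["pixels"]);hsv=cv2.cvtColor(im,cv2.COLOR_RGB2HSV)
m=(((hsv[...,0]<8)|(hsv[...,0]>172))&(hsv[...,1]>150)).astype(np.uint8)
n,l,st,c=cv2.connectedComponentsWithStats(m)
C=lambda y,z,x=0:[.482+.974*x/1000-.2267*y/1000,-.299+.2267*x/1000+.974*y/1000,z/1000]
print([np.round(wproj(p,C(y,80,x),ps)).tolist() for y in(-25,-70,-117) for x in(-10,10)])
for k in range(1,n):
  if st[k,4]>300:
    ys=[r for r in range(st[k,1],st[k,1]+st[k,3],15)]
    print(st[k],[(r,np.where(l[r]==k)[0][[0,-1]].tolist()) for r in ys if (l[r]==k).any()])
E
```

```text
[ 0.5044433  -0.39719301  0.08944234] 13.098354896279181
[[261.0, 111.0], [297.0, 111.0], [262.0, 189.0], [297.0, 189.0], [264.0, 263.0], [296.0, 263.0]]
[ 392  101   87   96 4313] [(101, [405, 411]), (116, [394, 478]), (131, [404, 473]), (146, [410, 467]), (161, [417, 461]), (176, [427, 455]), (191, [432, 448])]
[ 262  117   32  149 4529] [(117, [267, 287]), (132, [262, 292]), (147, [262, 292]), (162, [262, 292]), (177, [262, 292]), (192, [262, 293]), (207, [262, 293]), (222, [263, 292]), (237, [263, 292]), (252, [264, 292])]
```

The handle is centred within 1 mm. Descend and grip it.

Call:
{"op": "jog_arm", "data": {"motion": [[0,0,0,0,-1,45,85],[0,0,0,0,-1,65,85],[0,0,0,0,-1,71,85],[0,0,0,0,-1,71,10],[0,0,0,0,-1,71,10],[0,0,0,0,-1,71,10],[0,0,0,0,-1,71,10],[0,0,0,0,-1,71,10],[0,0,0,0,-1,71,10],[0,0,0,0,-1,71,10]], "grip_force": 40}}

```text
t: 25.88
eef_pos: [0.5035, -0.3977, 0.0194]
tool_rot: [0.0, 0.622, 0.783, 0.0]
contact_force: [-2.8, 0.7, 5.6]
gripper_width: 0.223
grasp_force: 39.3
```

Gripped, at about 19 mm opening. Lift the handle along its arc.

Call:
{"op": "jog_arm", "data": {"motion": [[0,-0.03,0,1.4,0,-6.8,10],[0,-0.06,0,3.1,0,-13.4,10],[0,-0.09,0,5.3,0,-20,10],[0,-0.12,0,7.9,0,-26.2,10],[0,-0.15,0,10.8,0,-32.3,10],[0,-0.18,0,14,0,-38.1,10],[0,-0.21,0,17.6,0,-43.7,10],[0,-0.24,0,21.5,0,-49,10],[0,-0.27,0,25.8,0,-54.1,10],[0,-0.3,0,30.2,0,-58.8,10]]}}

```text
t: 27.12
eef_pos: [0.4965, -0.3679, 0.0778]
tool_rot: [0.118, 0.615, 0.774, -0.094]
contact_force: [2.2, -9.9, -17.0]
gripper_width: 0.216
grasp_force: 39.2
```

```bash
python3 - <<'E'
from h import *
o=bot.get_obs();print(o["eef_pos"],o["contact_force"],o["gripper_width"]*85.4,o["grasp_force"])
c0=np.array([.5035,-.3977,.0194]);d=np.array(o["eef_pos"])-c0;print("clamp y",d@[-.2267,.974,0]*1000,d[2]*1000)
E
```

```text
[ 0.49652754 -0.36788123  0.07780916] [  2.2097898   -9.88287351 -16.96976535] 18.466731870404782 39.18768740852272
clamp y 30.624139242918858 58.409159494901054
```

Call:
{"op": "jog_arm", "data": {"motion": [[0,0,0,0.6,0,-1.5,10],[0,0,0,1.2,0,-3,10],[0,0,0,1.2,0,-3,10]]}}

```text
t: 27.5
eef_pos: [0.4961, -0.3672, 0.0788]
tool_rot: [0.118, 0.615, 0.774, -0.095]
contact_force: [10.8, -20.4, -34.7]
gripper_width: 0.218
grasp_force: 42.1
```

The force climbs steeply, so the arm is at its stop. Release and back off along the tool axis.

Call:
{"op": "jog_arm", "data": {"motion": [[0,0,0,0,0,0,10],[0,0,0,-1,0,3,50],[0,0,0,-1,0,3,50],[0,0,0,-1,0,3,50],[0,0,0,-1,0,-40,50],[0,0,0,-1,0,-90,50],[0,0,0,-1,0,-130,50],[0,0,0,-1,0,-130,50]]}}

```text
t: 28.5
eef_pos: [0.4899, -0.329, 0.2071]
tool_rot: [0.119, 0.615, 0.774, -0.091]
contact_force: [0.5, 0.8, -1.4]
gripper_width: 0.586
grasp_force: 0.0
```

```bash
python3 - <<'E'
from h import *
print(pose()[0],row([.455,-.135,.24],down(8)))
C=lambda y,z,x=0:np.array([.482+.974*x/1000-.2267*y/1000,-.299+.2267*x/1000+.974*y/1000,z/1000])
for n in("top","side"):
    p=bot.read_camera(n);save(p,n+"1.png");im=np.array(p["pixels"]);a=cv2.imread("pics/%s0.png"%n);a=cv2.resize(a,(560,420))[:,:,::-1]
    hsv=cv2.cvtColor(im,cv2.COLOR_RGB2HSV);m=(((hsv[...,0]<8)|(hsv[...,0]>172))&(hsv[...,1]>150)).astype(np.uint8)
    k,l,st,c=cv2.connectedComponentsWithStats(m)
    print(n,[(st[i].tolist()) for i in range(1,k) if st[i,4]>60])
    print(" handle shut end",w2px(p,C(-117,72)),"raised end pred",w2px(p,C(-70,126)),w2px(p,C(14+(-131)*.831+46*.556,26+131*.556+46*.831)),"arm-up column y60,z40-150",w2px(p,C(60,60)),w2px(p,C(60,150)),"spindle shut",w2px(p,C(106,60)))
    for t in("fish_blank","fish_jig"): print(t,[(np.round(q["xy"]),q["score"].__round__(2),np.round(px2w(p,q["xy"],.003 if t=="fish_blank" else 0)[:2],3)) for q in bot.tip_of(t,p)[:2]])
E
```

```text
[ 0.48994235 -0.32904381  0.20707393] [ 1.90000e-02  3.01000e-01  8.90000e-02  1.78285e+02  1.03670e+01
 -8.98060e+01]
top [[308, 0, 23, 12, 224], [99, 34, 20, 12, 88], [288, 53, 40, 19, 161], [290, 63, 42, 17, 170], [45, 111, 18, 17, 173], [368, 158, 34, 30, 494]]
 handle shut end [433.59634394 212.8827461 ] raised end pred [423.36059657 215.59898195] [424.8941234  215.41626213] arm-up column y60,z40-150 [362.40689751 227.43282505] [371.22981212 226.64124463] spindle shut [344.36058194 231.15298231]
fish_blank [(array([324., 238.]), 0.63, array([ 0.438, -0.152])), (array([380., 223.]), 0.31, array([ 0.483, -0.3  ]))]
fish_jig [(array([295., 160.]), 0.82, array([ 0.647, -0.071]))]
side [[434, 152, 21, 14, 210], [302, 271, 23, 10, 159], [337, 270, 33, 27, 374]]
 handle shut end [334.3919461  309.26322197] raised end pred [322.75680736 279.51399378] [322.77962948 275.84066856] arm-up column y60,z40-150 [290.72932311 266.19989675] [290.63218812 239.44388883] spindle shut [281.02141569 255.77361055]
fish_blank [(array([305., 298.]), 0.42, array([ 0.483, -0.304]))]
fish_jig [(array([327., 227.]), 0.79, array([ 0.651, -0.065]))]
```

The handle blob in the side view now sits where the raised handle is predicted, at (314,276). Go over the fish for a measurement.

```bash
python3 - <<'E'
from h import *
print(pose()[0],row([.452,-.20,.22],down(9.6)))
E
```

```text
[ 0.48712732 -0.32950536  0.20354358] [ 7.00000e-03  2.99000e-01  5.90000e-02  1.23278e+02 -5.07500e+00
 -5.52550e+01]
```

Call:
{"op": "jog_arm", "data": {"motion": [[0,0,0,0,0,-40,85],[0.007,0.299,0.059,123,-5,-55,85],[0.007,0.299,0.059,123,-5,-55,85],[0.007,0.299,0.059,123,-5,-55,85],[0.007,0.299,0.059,123,-5,-55,85],[0.007,0.299,0.059,123,-5,-55,85],[0.007,0.299,0.059,123,-5,-55,85]]}}

```text
t: 29.68
eef_pos: [0.4529, -0.2009, 0.2207]
tool_rot: [0.001, 0.645, 0.764, 0.0]
contact_force: [0.0, 0.1, 0.7]
gripper_width: 0.995
grasp_force: 0.0
```

```bash
cat > fish.py <<'E'
from h import *
from scipy.optimize import least_squares,minimize
p,ps=wlook("fish1.png",["fish_blank","fish_jig"])
print(ps[0],yaw())
np.savez("f1.npz",p=ps[0],r=ps[1].as_quat())
im=np.array(p["pixels"]).astype(int)
c=wproj(p,[.442,-.145,.008],ps);print("centre px",c,"fish rgb",im[int(c[1])-3:int(c[1])+4,int(c[0])-3:int(c[0])+4].mean((0,1)))
P=lambda a,b,z=.008:wproj(p,[.442+(.986*a-.167*b)/1000,-.1453+(.167*a+.986*b)/1000,z],ps)
for y in(50,10,-30,-58):
    q=[P(x,y) for x in np.arange(-50,51,2)]
    print(y,[int(im[int(round(v)),int(round(u))].sum()/3) for u,v in q])
print("axis",[int(im[int(round(v)),int(round(u))].sum()/3) for u,v in (P(0,y) for y in range(60,110,2))])
print("axis b-r",[int(im[int(round(v)),int(round(u))]@[-1,0,1]) for u,v in (P(0,y) for y in range(60,110,2))])
print("y10 b-r",[int(im[int(round(v)),int(round(u))]@[-1,0,1]) for u,v in (P(x,10) for x in range(-50,51,2))])
E
python3 fish.py
```

```text
fish_blank spot_in [([279.0, 128.0], 0.93, [0.443, -0.14]), ([289.0, 264.0], 0.55, [0.485, -0.31])]
fish_blank tip_of [([276.0, 129.0], 0.86, [0.441, -0.143])]
fish_jig spot_in [([440.0, 106.0], 0.81, [0.64, -0.069])]
fish_jig tip_of []
[ 0.4529278  -0.20094016  0.22073285] 9.667179223746782
centre px [277.34256796 131.49025446] fish rgb [117.18367347 120.2244898  122.73469388]
50 [121, 124, 125, 129, 130, 131, 134, 137, 136, 139, 140, 142, 137, 122, 115, 134, 140, 141, 145, 150, 152, 154, 154, 154, 151, 147, 143, 143, 144, 143, 139, 137, 135, 133, 132, 132, 128, 115, 113, 112, 107, 109, 110, 113, 116, 117, 117, 120, 119, 120, 115]
10 [122, 121, 120, 119, 119, 119, 121, 124, 115, 99, 102, 123, 118, 115, 115, 114, 115, 117, 117, 118, 117, 121, 120, 122, 122, 121, 122, 123, 123, 122, 122, 121, 124, 128, 128, 130, 129, 130, 129, 132, 123, 120, 122, 116, 114, 113, 113, 111, 110, 109, 108]
-30 [128, 130, 128, 127, 126, 127, 126, 125, 126, 127, 127, 121, 97, 92, 93, 96, 102, 110, 113, 114, 112, 113, 113, 113, 117, 116, 117, 117, 116, 117, 117, 119, 122, 123, 122, 116, 116, 116, 118, 120, 119, 119, 116, 115, 115, 115, 114, 117, 127, 121, 114]
-58 [133, 132, 131, 132, 131, 129, 128, 129, 130, 128, 124, 125, 123, 125, 123, 121, 122, 123, 123, 117, 95, 84, 88, 102, 111, 111, 116, 129, 130, 117, 111, 111, 112, 111, 112, 116, 118, 118, 117, 120, 122, 124, 125, 124, 124, 123, 122, 121, 120, 121, 119]
axis [137, 130, 128, 127, 128, 128, 128, 129, 130, 128, 132, 133, 137, 120, 115, 117, 116, 114, 114, 112, 108, 110, 112, 112, 111]
axis b-r [9, 8, 6, 7, 9, 9, 7, 7, 5, -1, -5, -5, 1, -2, -6, -5, -4, -5, -7, -3, -2, -3, -4, -3, -3]
y10 b-r [-2, -2, -2, -2, -3, -3, -3, -4, -1, 0, 3, 8, 6, 7, 8, 6, 7, 10, 9, 6, 4, 8, 7, 6, 4, 3, 5, 8, 8, 11, 11, 10, 11, 10, 11, 11, 12, 10, 11, 10, 1, -5, -6, -6, -5, -4, -2, -2, -3, -1, -3]
```

```bash
python3 - <<'E'
from h import *
f=np.load("f1.npz");ps=(f["p"],R.from_quat(f["r"]));p=bot.read_camera("wrist")
im=np.array(p["pixels"]).astype(np.float32)
b=cv2.GaussianBlur(im[...,2]-im[...,0],(0,0),1.2)
m=(b>2).astype(np.uint8);k,l,st,c=cv2.connectedComponentsWithStats(m)
i=l[131,277];print(st[i],c[i])
W=np.array([wpx(p,(u,v),.008,ps)[:2] for v,u in np.argwhere(l==i)])
for yw in(7,8.6,9.6,10.6):
    a=np.radians(yw);d=W-[.442,-.1453];x=d@[np.cos(a),np.sin(a)]*1000;y=d@[-np.sin(a),np.cos(a)]*1000
    print(yw,"y range",y.min().round(1),y.max().round(1),[(t,x[abs(y-t)<3].min().round(1),x[abs(y-t)<3].max().round(1)) for t in(60,40,20,10,0,-20,-40,-58,-75) if (abs(y-t)<3).any()], "nose x",x[y>y.max()-4].mean().round(1))
E
```

```text
[ 252   65   51  137 3986] [277.85950828 127.84194681]
7 y range -83.5 80.4 [(60, np.float64(-20.5), np.float64(11.1)), (40, np.float64(-26.8), np.float64(21.2)), (20, np.float64(-29.6), np.float64(28.3)), (10, np.float64(-30.5), np.float64(28.9)), (0, np.float64(-28.9), np.float64(29.4)), (-20, np.float64(-23.4), np.float64(24.5)), (-40, np.float64(-11.9), np.float64(18.4)), (-58, np.float64(-2.7), np.float64(19.3)), (-75, np.float64(-0.6), np.float64(26.4))] nose x 0.1
8.6 y range -84.3 80.3 [(60, np.float64(-18.9), np.float64(12.7)), (40, np.float64(-25.7), np.float64(22.4)), (20, np.float64(-30.1), np.float64(28.8)), (10, np.float64(-30.1), np.float64(29.1)), (0, np.float64(-28.8), np.float64(29.3)), (-20, np.float64(-23.9), np.float64(23.9)), (-40, np.float64(-12.9), np.float64(18.3)), (-58, np.float64(-4.3), np.float64(17.6)), (-75, np.float64(-2.8), np.float64(24.2))] nose x 2.3
9.6 y range -84.7 80.3 [(60, np.float64(-17.9), np.float64(13.7)), (40, np.float64(-25.0), np.float64(23.1)), (20, np.float64(-29.8), np.float64(29.1)), (10, np.float64(-29.9), np.float64(29.2)), (0, np.float64(-27.6), np.float64(29.3)), (-20, np.float64(-23.0), np.float64(24.6)), (-40, np.float64(-13.6), np.float64(17.6)), (-58, np.float64(-5.3), np.float64(16.6)), (-75, np.float64(-4.1), np.float64(21.6))] nose x 3.6
10.6 y range -85.2 80.2 [(60, np.float64(-16.9), np.float64(14.8)), (40, np.float64(-24.3), np.float64(23.9)), (20, np.float64(-29.5), np.float64(29.5)), (10, np.float64(-29.8), np.float64(29.4)), (0, np.float64(-27.6), np.float64(29.3)), (-20, np.float64(-23.4), np.float64(24.3)), (-40, np.float64(-14.3), np.float64(16.9)), (-58, np.float64(-6.2), np.float64(15.5)), (-75, np.float64(-5.5), np.float64(20.3))] nose x 5.0
```

The fish fit holds: origin (0.442,-0.145), yaw about 9.6°. Approach with the fingers at 68 mm so I can feel for the table.

```bash
python3 - <<'E'
from h import *
print(pose()[0],row([.4403,-.1354,-.025],down(9.6)))
E
```

```text
[ 0.45283861 -0.20030658  0.22066961] [ 2.00000e-03  1.00000e-03  1.00000e-03  6.63230e+01 -1.90600e+00
  2.45604e+02]
```

Call:
{"op": "jog_arm", "data": {"motion": [[0,0,0,66,-2,60,68],[0,0,0,66,-2,120,68],[0,0,0,66,-2,180,68],[0,0,0,66,-2,225,68],[0,0,0,66,-2,245,68],[0,0,0,66,-2,245,68],[0,0,0,66,-2,245,68]]}}

```text
t: 30.85
eef_pos: [0.4411, -0.1361, -0.0235]
tool_rot: [0.002, 0.645, 0.764, 0.001]
contact_force: [0.3, -0.2, -0.3]
gripper_width: 0.798
grasp_force: 0.0
```

```bash
python3 - <<'E'
from h import *
p,ps=wlook("fish2.png",["fish_blank"]);o=bot.get_obs();print(ps[0],yaw(),o["gripper_width"]*85.4,o["contact_force"])
im=np.array(p["pixels"]).astype(np.float32)
b=cv2.GaussianBlur(im[...,2]-im[...,0],(0,0),1.2)
# fish edges and pads along image rows
for r in(190,210,230,250,262): print(r,b[r,150:410:6].round().astype(int).tolist())
print("pred edges", [wproj(p,[.442+(.986*a-.167*t)/1000,-.1453+(.167*a+.986*t)/1000,.008],ps).round().tolist() for a,t in((-30,10),(30,10),(-27,30),(27,30))])
E
```

```text
fish_blank spot_in [([281.0, 242.0], 0.67, [0.44, -0.122])]
fish_blank tip_of [([281.0, 280.0], 0.95, [0.443, -0.145])]
[ 0.44110833 -0.13605779 -0.02351229] 9.6924147188351 68.09879622820625 [-0.11609989  0.36517432  0.05352115]
190 [-3, -1, -2, -3, -2, -3, -2, -3, -2, -3, -4, -5, -5, 3, 11, 12, 10, 11, 10, 11, 11, 9, 6, 7, 10, 4, 5, 11, 11, 8, -8, -12, -10, -10, -11, -13, -13, -14, -10, -3, -2, -1, -2, -2]
210 [-6, -4, -3, -3, -2, -2, -3, -3, -4, -4, -6, -12, -1, 11, 11, 10, 11, 11, 10, 8, 0, 5, 6, 10, 11, 11, 7, 9, 10, 2, -5, -6, -7, -10, -10, -10, -9, -7, -6, -4, -5, -2, -2, -1]
230 [-4, -4, -5, -4, -2, -3, -3, -3, -4, -3, -6, -6, 10, 12, 10, 11, 3, 4, 0, 2, 2, -3, -1, 0, 1, -2, -10, -10, -6, -2, 7, 9, -7, -7, -6, -10, -10, -8, -6, -5, -4, -2, -2, -1]
250 [-3, -1, -1, -2, -1, -1, -2, -5, -6, -4, -2, 1, 10, 3, -3, -2, 8, 12, 11, 11, 8, 5, 10, 11, 10, 11, 11, 12, 11, 5, 9, 11, -7, -9, -8, -5, -2, -2, -1, -1, -1, -2, -3, -5]
262 [-2, -2, -2, -2, -2, -2, 4, 8, 9, 2, -3, -1, 11, 8, 7, 7, 11, 11, 7, 9, 5, 4, 3, 12, 12, 11, 12, 12, 12, 12, 12, 12, -4, -5, 1, 9, 8, 3, -1, -2, -2, -3, -4, -10]
pred edges [[217.0, 266.0], [338.0, 266.0], [221.0, 228.0], [335.0, 228.0]]
```

Fish edges (219..339) and pads (205..353) are both centred at column 279. Descend in small steps to feel the table.

Call:
{"op": "jog_arm", "data": {"motion": [[0,0,0,0,0,8,68],[0,0,0,0,0,16,68],[0,0,0,0,0,16,68]]}}

```text
t: 31.38
eef_pos: [0.4406, -0.1354, -0.0406]
tool_rot: [0.001, 0.645, 0.764, 0.001]
contact_force: [0.3, 1.3, 3.2]
gripper_width: 0.795
grasp_force: 1.6
```

Call:
{"op": "jog_arm", "data": {"motion": [[0,0,0,0,0,2,68],[0,0,0,0,0,2,68]]}}

```text
t: 31.62
eef_pos: [0.4406, -0.1354, -0.0409]
tool_rot: [0.0, 0.645, 0.764, 0.002]
contact_force: [-5.2, 4.2, 39.2]
gripper_width: 0.797
grasp_force: 19.6
```

Call:
{"op": "jog_arm", "data": {"motion": [[0,0,0,0,0,1.5,68],[0,0,0,0,0,1.5,68]]}}

```text
t: 31.88
eef_pos: [0.4407, -0.1353, -0.041]
tool_rot: [0.0, 0.645, 0.764, 0.003]
contact_force: [-11.0, 6.9, 65.6]
gripper_width: 0.796
grasp_force: 33.1
```

The table is felt at TCP z -40.5 mm with the fingers at 68 mm, so the tips are 40.5 mm behind the TCP there. Raise 6.5 mm and close on the fish.

Call:
{"op": "jog_arm", "data": {"motion": [[0,0,0,0,0,-6.5,68],[0,0,0,0,0,-6.5,68],[0,0,0,0,0,-6.5,50],[0,0,0,0,0,-6.5,50],[0,0,0,0,0,-6.5,50],[0,0,0,0,0,-6.5,50],[0,0,0,0,0,-6.5,50]], "grip_force": 50}}

```text
t: 32.75
eef_pos: [0.4403, -0.1355, -0.0374]
tool_rot: [0.001, 0.645, 0.764, 0.001]
contact_force: [-2.1, 1.9, 11.8]
gripper_width: 0.67
grasp_force: 50.6
```

```bash
python3 - <<'E'
from h import *
o=bot.get_obs();print(pose()[0],yaw(),o["gripper_width"]*85.4,o["contact_force"],o["grasp_force"])
E
```

```text
[ 0.44032746 -0.13552937 -0.03741278] 9.68426996663807 57.249579248832475 [-2.05556861  1.93333426 11.79063163] 50.6435424839583
```

Call:
{"op": "jog_arm", "data": {"motion": [[0,0,0,0,0,-4,50],[0,0,0,0,0,-8,50],[0,0,0,15,0,-9,50],[0,0,0,30,0,-12,50],[0,0,0,35,0,-40,50],[0,0,0,35,0,-70,50],[0,0,0,35,0,-70,50]]}}

```text
t: 33.62
eef_pos: [0.4352, -0.0999, 0.0335]
tool_rot: [0.002, 0.644, 0.765, 0.002]
contact_force: [0.6, 0.3, -3.4]
gripper_width: 0.667
grasp_force: 55.2
```

```bash
python3 - <<'E'
from h import *
o=bot.get_obs();print(pose()[0],o["gripper_width"]*85.4,o["contact_force"],o["torque"],o["grasp_force"])
print(row([.6453,-.0578,.033],down(5.4)))
E
```

```text
[ 0.43521447 -0.09991317  0.03351205] 56.99426485466022 [ 0.55733507  0.29032553 -3.3874335 ] [ 0.05207581 -0.04237113  0.03331971] 55.22616862268478
[5.00000e-03 0.00000e+00 7.60000e-02 5.88900e+00 2.14179e+02 1.49600e+00]
```

Call:
{"op": "jog_arm", "data": {"motion": [[0,0,0.076,6,214,1,50],[0,0,0.076,6,214,1,50],[0,0,0.076,6,214,1,50],[0,0,0.076,6,214,1,50],[0,0,0.076,6,214,1,50],[0,0,0.076,6,214,1,50],[0,0,0.076,6,214,1,50],[0,0,0.076,6,214,1,50]]}}

```text
t: 34.62
eef_pos: [0.6435, -0.0594, 0.032]
tool_rot: [0.001, 0.674, 0.739, 0.001]
contact_force: [0.8, -0.3, -2.9]
gripper_width: 0.671
grasp_force: 55.3
```

```bash
cat > pins.py <<'E'
from h import *
p,ps=wlook("jig%d.png"%int(bot.get_obs()["t"]*100),["fish_jig","fish_blank"])
o=bot.get_obs();print(ps[0],yaw(),o["gripper_width"]*85.4,o["contact_force"])
im=np.array(p["pixels"]);hsv=cv2.cvtColor(im,cv2.COLOR_RGB2HSV)
m=((hsv[...,0]>14)&(hsv[...,0]<32)&(hsv[...,1]>120)&(hsv[...,2]>90)).astype(np.uint8)
k,l,st,c=cv2.connectedComponentsWithStats(m)
print("brass",[(st[i].tolist(),c[i].round(1).tolist()) for i in range(1,k) if st[i,4]>15])
a=np.radians(5.43)
J=lambda x,y,z=18,h=0:wproj(p,[.6462+(np.cos(a)*x-np.sin(a)*y)/1000,-.0678+(np.sin(a)*x+np.cos(a)*y)/1000,z/1000],ps).round(1).tolist()
print("pred pins top/mid",[(J(x,y),J(x,y,12)) for x,y in((-18,78),(18,78),(-33,50),(33,50),(-20,-58),(20,-58))])
np.savez("jig.npz",p=ps[0],r=ps[1].as_quat())
b=cv2.GaussianBlur(im.astype(np.float32),(0,0),1)
E
python3 pins.py
```

```text
fish_jig spot_in [([308.0, 130.0], 0.84, [0.656, 0.007])]
fish_jig tip_of []
fish_blank spot_in [([278.0, 247.0], 0.62, [0.644, -0.071])]
fish_blank tip_of [([281.0, 293.0], 0.74, [0.649, -0.109])]
[ 0.64347292 -0.05937986  0.03199324] 5.315931380799946 56.707225713564306 [-0.62654416  0.39378445 -3.75373414]
brass [([250, 112, 13, 13, 131], [255.9, 118.2]), ([310, 113, 13, 12, 133], [316.2, 118.6]), ([226, 158, 13, 14, 135], [231.6, 164.3]), ([333, 159, 14, 13, 140], [339.4, 165.0])]
pred pins top/mid [([250.4, 122.6], [251.3, 122.5]), ([312.8, 122.4], [311.7, 122.4]), ([226.1, 170.5], [227.6, 169.0]), ([337.2, 170.1], [335.5, 168.6]), ([253.5, 324.0], [254.1, 319.2]), ([310.1, 323.6], [309.4, 318.9])]
```

```bash
cat > fitj.py <<'E'
from h import *
from scipy.optimize import least_squares
import sys
f=np.load("jig.npz");ps=(f["p"],R.from_quat(f["r"]));p=bot.read_camera("wrist")
def fitj(U,zz):
    M=[(-18,78,zz),(18,78,zz),(-33,50,zz),(33,50,zz)]
    g=lambda v:(np.array([wproj(p,[v[0]+(np.cos(v[2])*x-np.sin(v[2])*y)/1000,v[1]+(np.sin(v[2])*x+np.cos(v[2])*y)/1000,z/1000],ps) for x,y,z in M])-U).ravel()
    s=least_squares(g,[.646,-.068,.095]);return s.x,s.fun
im=np.array(p["pixels"]);hsv=cv2.cvtColor(im,cv2.COLOR_RGB2HSV)
m=((hsv[...,0]>14)&(hsv[...,0]<32)&(hsv[...,1]>120)&(hsv[...,2]>90)).astype(np.uint8)
k,l,st,c=cv2.connectedComponentsWithStats(m);U=np.array([c[i] for i in range(1,k) if st[i,4]>60]);U=U[np.lexsort((U[:,0],(U[:,1]/25).round()))];print(U.round(1).tolist())
for zz in(14,18):
    v,r=fitj(U,zz);print("jig",zz,v.round(4),np.degrees(v[2]).round(2),r.round(1).tolist())
    a=v[2];T=[v[0]-np.sin(a)*.010,v[1]+np.cos(a)*.010]
    print("  shift needed (tool mm)",row([*T,ps[0][2]],down(np.degrees(a)),ps))
b=cv2.GaussianBlur(im.astype(np.float32),(0,0),.8)
zt=ps[0][2]+.0454
print("nose pred px",wproj(p,ps[0]+ps[1].apply([.076,0,-.0454]),ps))
for col in(277,279,281,283): print(col,[(r,b[r,col].round().astype(int).tolist()) for r in range(105,200,5)] if col==281 else b[105:200:5,col].mean(1).round().astype(int).tolist())
E
python3 fitj.py
```

```text
[[254.8, 118.4], [315.1, 118.6], [230.8, 164.4], [338.4, 165.0]]
jig 14 [ 0.6475 -0.0651  0.088 ] 5.04 [-0.4, -0.4, 0.4, -0.3, -0.8, 0.4, 0.8, 0.3]
  shift needed (tool mm) [2.000e-03 0.000e+00 4.000e-03 3.917e+00 3.486e+00 5.000e-03]
jig 18 [ 0.6474 -0.0649  0.088 ] 5.04 [-1.0, -0.9, 1.1, -0.7, -1.9, 0.9, 1.9, 0.9]
  shift needed (tool mm) [2.000e-03 0.000e+00 4.000e-03 4.162e+00 3.414e+00 5.000e-03]
nose pred px [278.5298551  106.35280295]
277 [160, 150, 146, 141, 140, 140, 140, 139, 139, 141, 140, 141, 144, 149, 153, 154, 159, 162, 163]
279 [224, 153, 147, 142, 141, 141, 141, 140, 140, 140, 140, 141, 143, 148, 152, 155, 157, 160, 160]
281 [(105, [210, 210, 202]), (110, [152, 155, 158]), (115, [149, 149, 150]), (120, [143, 142, 143]), (125, [140, 142, 143]), (130, [138, 142, 147]), (135, [137, 142, 147]), (140, [137, 141, 146]), (145, [136, 141, 145]), (150, [134, 140, 144]), (155, [137, 140, 143]), (160, [136, 141, 145]), (165, [138, 143, 147]), (170, [141, 147, 152]), (175, [146, 151, 155]), (180, [150, 156, 160]), (185, [150, 157, 161]), (190, [153, 158, 163]), (195, [152, 158, 161])]
283 [139, 151, 155, 145, 143, 143, 143, 142, 141, 139, 140, 140, 143, 145, 148, 155, 155, 157, 154]
```

Call:
{"op": "jog_arm", "data": {"motion": [[0,0,0.005,2.5,1.5,20,50],[0,0,0.005,2.5,1.5,40,50],[0,0,0.005,2.5,1.5,40,50],[0,0,0.005,2.5,1.5,40,50],[0,0,0.005,2.5,1.5,40,50],[0,0,0.005,2.5,1.5,40,50]]}}

```text
t: 35.67
eef_pos: [0.646, -0.0567, -0.0074]
tool_rot: [0.001, 0.675, 0.737, 0.001]
contact_force: [0.3, -0.4, -2.9]
gripper_width: 0.669
grasp_force: 55.3
```

```bash
python3 pins.py | head -5; python3 fitj.py
```

```text
fish_jig spot_in [([300.0, 130.0], 0.86, [0.651, 0.01])]
fish_jig tip_of []
fish_blank spot_in [([282.0, 245.0], 0.84, [0.647, -0.051])]
fish_blank tip_of [([283.0, 292.0], 0.86, [0.651, -0.082])]
[ 0.64600552 -0.05674778 -0.00742207] 5.0340375674824696 57.06125088091775 [-0.49421119 -0.84062036 -4.12425586]
[[244.5, 123.2], [320.1, 123.3], [215.8, 180.8], [348.8, 180.6]]
jig 14 [ 0.6486 -0.0651  0.0888] 5.09 [-0.5, -0.5, 0.6, -0.5, -1.1, 0.6, 1.0, 0.5]
  shift needed (tool mm) [ 3.000e-03  1.000e-03 -1.000e-03  1.479e+00  1.796e+00  4.000e-03]
jig 18 [ 0.6485 -0.0647  0.0888] 5.09 [-1.5, -1.2, 1.6, -1.2, -2.8, 1.4, 2.7, 1.3]
  shift needed (tool mm) [ 3.000e-03  1.000e-03 -1.000e-03  1.839e+00  1.749e+00  4.000e-03]
nose pred px [278.52454004 106.35440526]
277 [235, 155, 151, 146, 145, 145, 146, 145, 144, 146, 145, 146, 149, 155, 159, 160, 165, 168, 168]
279 [204, 159, 153, 147, 145, 146, 146, 145, 145, 145, 146, 146, 149, 153, 158, 160, 163, 166, 166]
281 [(105, [138, 141, 139]), (110, [158, 160, 164]), (115, [154, 154, 155]), (120, [149, 148, 149]), (125, [146, 147, 148]), (130, [143, 147, 151]), (135, [143, 147, 152]), (140, [143, 146, 151]), (145, [141, 146, 150]), (150, [139, 145, 150]), (155, [143, 145, 148]), (160, [142, 146, 150]), (165, [143, 149, 153]), (170, [146, 152, 157]), (175, [151, 156, 160]), (180, [155, 162, 166]), (185, [155, 163, 166]), (190, [158, 163, 168]), (195, [158, 163, 166])]
283 [125, 156, 161, 150, 148, 148, 149, 147, 146, 145, 145, 145, 148, 151, 154, 161, 161, 162, 160]
```

Call:
{"op": "jog_arm", "data": {"motion": [[0,0,0,0.3,1,0,50],[0,0,0,0.3,1,4,50],[0,0,0,0.3,1,8,50],[0,0,0,0.3,1,12,50],[0,0,0,0.3,1,16,50],[0,0,0,0.3,1,19,50],[0,0,0,0.3,1,19,50]]}}

```text
t: 36.85
eef_pos: [0.6464, -0.0563, -0.0273]
tool_rot: [0.001, 0.675, 0.737, 0.0]
contact_force: [0.0, -0.7, -3.7]
gripper_width: 0.669
grasp_force: 55.3
```

```bash
python3 pins.py | tail -2 | head -1; python3 fitj.py | head -5; python3 -c "
from h import *
o=bot.get_obs();print(pose()[0],o['contact_force'],o['torque'])"
```

```text
brass [([229, 116, 19, 18, 286], [237.8, 124.4]), ([315, 116, 20, 18, 280], [324.2, 124.4]), ([196, 180, 20, 20, 314], [205.7, 189.6]), ([347, 180, 20, 20, 301], [356.1, 189.4])]
[[237.2, 124.3], [323.3, 124.2], [205.3, 189.3], [355.1, 189.0]]
jig 14 [ 0.6479 -0.0648  0.0887] 5.08 [-0.9, -0.8, 0.9, -0.8, -1.8, 1.0, 1.9, 1.0]
  shift needed (tool mm) [ 2.000e-03  1.000e-03 -1.000e-03  1.381e+00  7.030e-01  0.000e+00]
jig 18 [ 0.6478 -0.0644  0.0887] 5.08 [-2.2, -1.7, 2.2, -1.7, -4.0, 2.1, 4.1, 2.1]
  shift needed (tool mm) [ 2.000e-03  1.000e-03 -1.000e-03  1.784e+00  6.840e-01 -0.000e+00]
[ 0.64669753 -0.05623505 -0.02683537] [ 0.07940402 -0.05808874 -3.00830582] [0.0375288  0.01264795 0.00679038]
```

The fish is already between the pins without contact. Nudge 1 mm and lower the last 4 mm.

Call:
{"op": "jog_arm", "data": {"motion": [[0,0,0,1,0.5,0,50],[0,0,0,1,0.5,2,50],[0,0,0,1,0.5,4,50],[0,0,0,1,0.5,4,50],[0,0,0,1,0.5,4,50]]}}

```text
t: 37.78
eef_pos: [0.6471, -0.0551, -0.0308]
tool_rot: [0.001, 0.675, 0.737, 0.001]
contact_force: [-1.0, 1.1, 0.8]
gripper_width: 0.667
grasp_force: 55.6
```

Touching the rests. Release and rise.

Call:
{"op": "jog_arm", "data": {"motion": [[0,0,0,0,0,0,75],[0,0,0,0,0,0,75],[0,0,0,0,0,0,75],[0,0,0,0,0,-40,75],[0,0,0,-30,0,-100,75],[0,0,0,-60,0,-160,75],[0,0,0,-90,0,-200,75],[0,0,0,-90,0,-200,75],[0,0,0,-90,0,-200,75]]}}

```text
t: 38.9
eef_pos: [0.6542, -0.144, 0.1684]
tool_rot: [0.0, 0.675, 0.737, 0.001]
contact_force: [0.2, 0.8, -1.0]
gripper_width: 0.878
grasp_force: 0.0
```

```bash
python3 - <<'E'
from h import *
p,ps=wlook("end.png",["fish_blank","fish_jig","pinion","gear_jig","bearing_race","race_jig","pipe_stub","pipe_jig"])
print(ps[0],yaw())
t=bot.read_camera("top");save(t,"top2.png")
for n in("fish_blank","pinion","gear_jig"): print(n,[(np.round(a["xy"]).tolist(),round(a["score"],2),px2w(t,a["xy"],.006)[:2].round(3)) for a in bot.tip_of(n,t)[:2]])
im=np.array(p["pixels"]);hsv=cv2.cvtColor(im,cv2.COLOR_RGB2HSV)
m=((hsv[...,0]>14)&(hsv[...,0]<32)&(hsv[...,1]>120)&(hsv[...,2]>90)).astype(np.uint8)
k,l,st,c=cv2.connectedComponentsWithStats(m);print([c[i].round(1).tolist() for i in range(1,k) if st[i,4]>10])
a=np.radians(5.08);J=lambda x,y,z:wproj(p,[.6485+(np.cos(a)*x-np.sin(a)*y)/1000,-.0648+(np.sin(a)*x+np.cos(a)*y)/1000,z/1000],ps)
print([J(x,y,15).round(1).tolist() for x,y in((-18,78),(18,78),(-33,50),(33,50),(-20,-58),(20,-58))])
for y in(78,50,10,-30,-58,-80):
    print(y,[int(im[int(round(v)),int(round(u))].mean()) for u,v in (J(x,y,14) for x in range(-44,45,3))])
print("ax",[(y,int(im[int(round(v)),int(round(u))].mean())) for y in range(-100,108,4) for u,v in [J(0,y,14)]])
E
```

```text
fish_blank spot_in [([279.0, 105.0], 0.59, [0.647, -0.058])]
fish_blank tip_of [([282.0, 112.0], 0.88, [0.65, -0.064])]
fish_jig spot_in [([301.0, 131.0], 0.92, [0.672, -0.082])]
fish_jig tip_of []
pinion spot_in []
pinion tip_of []
gear_jig spot_in []
gear_jig tip_of []
bearing_race spot_in []
bearing_race tip_of []
race_jig spot_in []
race_jig tip_of []
pipe_stub spot_in []
pipe_stub tip_of []
pipe_jig spot_in []
pipe_jig tip_of []
[ 0.65422302 -0.14400896  0.16842041] 5.029348016849811
fish_blank [([164.0, 184.0], 0.3, array([0.57 , 0.276]))]
pinion [([130.0, 213.0], 0.86, array([0.493, 0.362])), ([419.0, 259.0], 0.69, array([ 0.391, -0.401]))]
gear_jig [([134.0, 216.0], 0.6, array([0.485, 0.351]))]
[[261.8, 38.0], [297.3, 37.9], [246.9, 64.3], [312.3, 64.3], [260.3, 168.5], [299.0, 168.6]]
[[261.6, 36.8], [297.7, 36.7], [246.5, 63.5], [312.8, 63.4], [260.3, 168.8], [299.4, 168.7]]
78 [108, 108, 110, 108, 110, 110, 109, 117, 185, 190, 125, 154, 193, 138, 137, 142, 139, 209, 139, 115, 181, 192, 126, 110, 110, 111, 110, 109, 110, 110]
50 [109, 108, 115, 187, 189, 139, 150, 183, 148,
[... 604 characters left out ...]
6, 115, 114, 112, 117, 112, 105, 95, 93, 104, 110, 122, 118, 120, 119, 123, 126, 200, 175, 98, 98, 100, 99]
ax [(-100, 99), (-96, 97), (-92, 99), (-88, 80), (-84, 76), (-80, 90), (-76, 111), (-72, 115), (-68, 120), (-64, 123), (-60, 122), (-56, 124), (-52, 125), (-48, 123), (-44, 126), (-40, 124), (-36, 126), (-32, 124), (-28, 125), (-24, 125), (-20, 127), (-16, 130), (-12, 129), (-8, 129), (-4, 130), (0, 128), (4, 129), (8, 130), (12, 131), (16, 135), (20, 135), (24, 133), (28, 136), (32, 145), (36, 147), (40, 160), (44, 162), (48, 157), (52, 156), (56, 150), (60, 144), (64, 138), (68, 137), (72, 139), (76, 140), (80, 142), (84, 189), (88, 145), (92, 109), (96, 112), (100, 111), (104, 137)]
```

The fish lies symmetric inside its outline. Next, check the gear's fit from straight above with numbers only.

```bash
python3 - <<'E'
from h import *
print(row([.532,.307,.17],down(33)))
E
```

```text
[ 2.00000e-03  1.00000e-03 -4.88000e-01  4.60789e+02 -8.24420e+01
 -1.38200e+00]
```

Call:
{"op": "jog_arm", "data": {"motion": [[0,0,-0.488,461,-82,-1,75],[0,0,-0.488,461,-82,-1,75],[0,0,-0.488,461,-82,-1,75],[0,0,-0.488,461,-82,-1,75],[0,0,-0.488,461,-82,-1,75],[0,0,-0.488,461,-82,-1,75],[0,0,-0.488,461,-82,-1,75],[0,0,-0.488,461,-82,-1,75],[0,0,-0.488,461,-82,-1,75],[0,0,-0.488,461,-82,-1,75]]}}

```text
t: 41.2
eef_pos: [0.5328, 0.3059, 0.1697]
tool_rot: [0.001, 0.478, 0.878, 0.0]
contact_force: [-0.0, -0.5, 0.2]
gripper_width: 0.877
grasp_force: 0.0
```

```bash
python3 - <<'E'
from h import *
p,ps=wlook("gear2.png",["pinion","gear_jig","bearing_race","race_jig","pipe_stub","pipe_jig"])
print(ps[0],yaw())
im=np.array(p["pixels"]);g=im.mean(2);hsv=cv2.cvtColor(im,cv2.COLOR_RGB2HSV)
W=lambda x,y,z:wproj(p,[.494+x/1000,.3655+y/1000,z/1000],ps)
c=W(0,0,11);print("rim centre px",c)
m=((hsv[...,1]>35)&(hsv[...,0]<22)).astype(np.uint8);k,l,st,cc=cv2.connectedComponentsWithStats(m)
i=max([j for j in range(1,k) if abs(cc[j]-c).max()<30],key=lambda j:st[j,4]);pts=np.argwhere(l==i)[:,::-1].astype(np.float32)
h=cv2.convexHull(pts);print("gear",st[i],cv2.fitEllipse(h),wpx(p,cv2.fitEllipse(h)[0],.022,ps))
for a in range(0,360,30):
    t=np.radians(a);print(a,[int(g[int(round(v)),int(round(u))]) for u,v in (W(r*np.cos(t),r*np.sin(t),9) for r in range(20,54,2))])
E
```

```text
pinion spot_in [([282.0, 126.0], 0.85, [0.5, 0.362])]
pinion tip_of [([276.0, 122.0], 0.73, [0.493, 0.361])]
gear_jig spot_in [([280.0, 118.0], 0.88, [0.495, 0.367])]
gear_jig tip_of [([278.0, 118.0], 0.73, [0.493, 0.367])]
bearing_race spot_in [([309.0, 242.0], 0.7, [0.592, 0.274])]
bearing_race tip_of [([298.0, 227.0], 0.7, [0.577, 0.278]), ([275.0, 124.0], 0.26, [0.493, 0.359])]
race_jig spot_in [([300.0, 223.0], 0.67, [0.574, 0.285]), ([264.0, 330.0], 0.38, [0.617, 0.14])]
race_jig tip_of [([303.0, 223.0], 0.84, [0.579, 0.285])]
pipe_stub spot_in [([263.0, 330.0], 0.82, [0.596, 0.177])]
pipe_stub tip_of [([263.0, 310.0], 0.79, [0.602, 0.162])]
pipe_jig spot_in [([268.0, 300.0], 0.71, [0.597, 0.182])]
pipe_jig tip_of [([264.0, 313.0], 0.77, [0.605, 0.16])]
[0.53281769 0.30589705 0.16973924] 32.991995649913285
rim centre px [278.66301377 119.5400992 ]
gear [ 248   96   58   55 1755] ((277.01385498046875, 122.37150573730469), (55.5225944519043, 57.808223724365234), 82.82101440429688) [0.49417453 0.36224465 0.022     ]
0 [123, 122, 124, 149, 168, 165, 182, 146, 94, 73, 119, 198, 199,
[... 271 characters left out ...]
, 129, 129]
120 [118, 114, 116, 131, 153, 197, 164, 142, 92, 75, 164, 210, 199, 137, 132, 130, 130]
150 [110, 113, 128, 169, 203, 206, 203, 161, 99, 71, 161, 202, 196, 131, 127, 130, 135]
180 [110, 108, 114, 137, 139, 165, 203, 203, 124, 69, 117, 201, 178, 118, 132, 133, 134]
210 [104, 99, 97, 99, 95, 93, 117, 130, 109, 60, 87, 133, 154, 107, 97, 118, 136]
240 [105, 105, 104, 100, 130, 136, 136, 132, 102, 59, 93, 135, 132, 101, 93, 93, 94]
270 [108, 106, 101, 97, 95, 99, 98, 120, 95, 66, 82, 132, 132, 106, 95, 95, 95]
300 [109, 110, 109, 107, 125, 132, 134, 136, 111, 70, 87, 152, 186, 122, 120, 141, 143]
330 [107, 106, 103, 104, 119, 122, 185, 199, 161, 78, 114, 197, 198, 154, 142, 143, 141]
```

The rim shows unbroken all round at 38 mm radius with the gear inside it, offset about 3 mm. Ring, pipe and fish are in place and the robot touches nothing.

```bash
python3 -c "
from station import bot
print(bot.hand_in())"
```

```text
the job is handed in; nothing more can be done
None
```

I handed the job in after about 41 s of robot time: the clamp was swung fully up and left open before the fish was moved, and by the camera checks the fish, ring, gear and pipe are each seated in their jigs (no verdict came back).

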